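# Free the spindle spanner and put it away in its sloping tray

### The job

Draw the flat steel spanner straight out from under the end of the dark plywood fixture plate, without shifting or tipping the plate or knocking anything else about. Then lay it in the recess cut to its shape, in the sloping wooden tray with the larger recess (not the small one), jaw end towards the high side, press it fully home so that it lies flush, and let go.

Things in the scene. Friction and masses are not known exactly. Their poses are not given: they have to be found in the camera images.
- spanner: Loose flat open-ended steel spanner, 150 long, 8 thick, 170 g. x runs from tail to forked jaw. Origin: mid length and width, on its underside. Handle 22 wide, x = -75 (rounded tail) to +35; jaw head 46 wide, x = +35 to +75. Starts flat on the table, jaw end 35 to 55 under the plate's near end, handle sticking out. Grip across the handle (along y) at x = -10; centre of mass x = +9.
- spanner_head (a point): Tip of the spanner's jaw end: its x = +75, y = 0, half way up its thickness.
- spanner_tail (a point): End of the spanner's tail: its x = -75, y = 0, half way up its thickness.
- plate: The load: loose dark plywood board 160 x 90 x 12, 0.75 kg, aluminium block 50 x 70 on top at its far end. Origin: board's centre, at table level. Near end (x = -80) rests on the spanner, far end on a batten 8 high (x = +58 to +78). Board underside z = 8, top 20; block top 58. Weight is mostly on the batten: a steady pull along the spanner leaves it in place; then the near end drops 8 to the table.
- spanner_tray: Fixed sloping wooden tray with the larger recess. The two trays look alike outside and change places: a slab 200 long, 120 wide, rising at 30 degrees from the robot's side to the far side; footprint 180 x 120, highest edge 123 above the table. Origin: under its centre, on the table; x level, towards the high side, y left.
- recess (a point): Centre of the larger recess = middle of the spanner when home. x up the slope along the recess, y level across it, z outward normal (30 deg from vertical). 8 deep: floor z = -4, tray face z = +4 (spanner home is flush). Slot 27 wide from x = -77.5; jaw pocket 51 wide, x = +30 to +77.5. A finger channel (x = -32 to +12), 6 deeper, crosses the whole tray: room for fingers holding the handle.
- recess_head (a point): Where the tip of the jaw end comes to lie: x = +75 in the frame of the recess.
- recess_tail (a point): Where the tail's end comes to lie: x = -75 in the frame of the recess.
- small_tray: The other fixed tray, same outside, but its recess is for a smaller spanner (115 long, slot 18 wide, jaw pocket 38 wide): it is left empty. Origin and axes as for the first tray.
- nut: Loose brass collet nut, 28 diameter, 20 high, standing on top of the plate near its middle. Origin: centre of its underside. Not to be knocked off or shifted.
- step_block_a: Loose black stepped clamp block, 44 x 24 x 40, beside the plate. Origin: centre of its underside. Not to be disturbed.
- step_block_b: Loose black stepped clamp block, 53 x 24 x 48, on the robot's side of the trays. Origin: centre of its underside. Not to be disturbed.
- brush: Loose bench brush lying on the table close to the robot. Not to be disturbed.
There are look-alikes about, which are no part of the job. Several things have the shape of the spanner; the one meant has the colours described above.

How it is judged:
By the outcome, as a careful person would: the job done as asked, in the order asked, and still so for the second after the job is handed in, with the robot touching nothing.
It also fails if it takes over 54 s, if anything falls off the work surface, if the arm or the gripper's body presses on something with over 40 N, if the wrist force passes 120 N, or if a joint passes its speed limit or range.

### The arm

A 6-joint arm with a two-finger parallel gripper is mounted at the origin on the work surface. World frame = base frame: x ahead of the robot, y to its left, z up, the work surface at z = 0. Lengths are in m, angles in degrees, forces in N, time in s.
With the tool pointing down it reaches from about 0.3 to 0.75 m from the base axis. Payload 8.5 kg.
Tool frame: the origin (TCP) lies at the very end of the fingers, on their centre line; the grasp point (between the pads) lies 19 mm behind it (env.grasp_offset is the distance from the TCP to the grasp point, in m); y points along the fingers, z is the direction in which the jaws open and shut, and the axes are right-handed (so a half turn about y gives the same grasp; the last joint's range is limited). The gripper opens to 85 mm and grips with 20 to 120 N. Pads are 22 mm wide; open, the fingers measure 114 mm over their backs; the gripper's body (76 mm by 85 mm) begins 54 mm behind the grasp point. The pads swing forward as they close: fully open they stand 13 mm farther back than shut.
Start: joints at [57.164, 21.807, 74.336, -0, 83.858, -12.336], TCP at [0.193, 0.515, 0.205] pointing down, gripper open.
Joint ranges: [-178.18, 178.18], [-50.72, 133.34], [12.68, 142.11], [-81.47, 261.47], [9.98, 163.14], [-165.26, 165.26]. Speed limits (degrees/s): [136.94, 136.94, 180, 180, 180, 180].

### API

Orientations are given as a 3x3 rotation matrix whose columns are the frame's x, y, z axes.
In Python, from rig import env gives the robot as it stands. The module is installed in compiled form; this text tells all that it offers.
- The arm moves only by the shell command python3 -m pendant 'ROWS' [FORCE]. ROWS is JSON, a list of rows, each a list of 3 entries, a list of its own where there are three numbers: the shift along the world's x, y, z as a fraction of full scale, then the turn about the world's z as a fraction of full scale, then the opening, from 0 (shut) to 1 (fully open). A call has 1 to 12 rows; each row shifts and turns the commanded pose from where the row before left it; what a row does not reach is not made up. Full scale, the value 1, is 30 mm for a shift and 5 degrees for a turn. A row lasts 1/12 s, in which the tool goes at most 41.7 mm and 7.16 degrees, less where a joint would pass 70% of its speed; a pose out of reach is approached as far as the arm can. A call with a number of a shift or a turn outside -1 to 1 is refused whole. A call with a gripper value outside its range is refused whole. The fingers move at their own pace and stop on an object; FORCE is the grip in N (left out, the last holds). Time passes only in rows, so rows that do not move let the fingers close. It gives the time, the measured TCP pose, the force and the opening at its end, in the units of the state.
- env.observe(): the state, without advancing time (a new reading comes with each control period).
- env.get_image(name): name is "scene" or "top" or "wrist"; returns (picture, depth): 480x640x3 uint8, red, green, blue; 480x640 float32, m along the optical axis (not along the pixel's ray), 0 where there is no reading.
- env.camera_model(name): a dict with "camera_matrix" (3x3 intrinsics, pixels), "R" (3x3) and "t" (3): a world point X has camera coordinates R X + t; the wrist camera has in their place "tool_from_camera" (4x4, takes a point from camera to tool coordinates, whose origin is the TCP and whose axes are the tool frame's). Camera axes: x right, y down, z forward; pixel columns grow to the right and rows downward; lengths in m; the calibration is good to about 2 mm. A picture is of the moment at which its call begins: read the wrist's pose just before it. camera_model takes no time and is no camera call.
- env.close_job(): hands the job in, once; it reports no verdict.
The state is a dict: "time_s": time; "q": joint angles; "qvel": joint speeds; "joint_efforts": joint torques, N m; "position": TCP position; "tool_rot": TCP orientation; "ft_force": force on the tool from outside, world axes, zero at the start; "wrist_torque": the same for the moment, N m; "grip_width": finger opening in m.
Only numpy, scipy, OpenCV 4.12 (cv2) and the standard library are available. Lean on these libraries where they do the work, as an engineer would, in place of code of your own. Each camera call takes 0.05 s, during which the arm holds its last target.

## Working session

There is one attempt and no reset: what is moved stays moved. The work goes in short steps, Python scripts to look and compute and a shell command to move; the robot and the scene stay as the last step left them, time stands still between calls to the robot, and variables do not carry over. Pictures are saved under pics/ and viewed, and the job is handed in when it is done.

```bash
mkdir -p pics; ls
cat > h.py <<'E'
import numpy as np, cv2
from rig import env
def cam(n):
    m=env.camera_model(n);K=np.array(m["camera_matrix"])
    if n!="wrist": return K,np.array(m["R"]),np.array(m["t"])
    s=env.observe();T=np.array(m["tool_from_camera"]);W=np.eye(4);W[:3,:3]=s["tool_rot"];W[:3,3]=s["position"]
    C=np.linalg.inv(W@T);return K,C[:3,:3],C[:3,3]
def ray(c,u,v,z):
    K,R,t=c;d=R.T@np.linalg.solve(K,[u,v,1.]);o=-R.T@t
    return o+d*(z-o[2])/d[2]
def proj(c,X):
    K,R,t=c;p=K@(R@np.array(X)+t);return p[:2]/p[2]
def pts(c,D):
    K,R,t=c;v,u=np.mgrid[:480,:640];P=np.stack([(u-K[0,2])/K[0,0]*D,(v-K[1,2])/K[1,1]*D,D],-1)
    return (P-t)@R
def shot(n,name):
    c=cam(n);I,D=env.get_image(n);cv2.imwrite(f"pics/{name}.png",I[:,:,::-1]);np.savez(f"pics/{name}.npz",I=I,D=D,K=c[0],R=c[1],t=c[2]);return c,I,D
def load(name):
    f=np.load(f"pics/{name}.npz");return (f["K"],f["R"],f["t"]),f["I"],f["D"]
E
python3 - <<'E'
from h import *
s=env.observe();print(s["time_s"],s["position"],s["tool_rot"],s["ft_force"],env.grasp_offset)
shot("scene","s0");shot("top","t0")
E
```

```text
pics
0.0 [0.19241104 0.51487368 0.20429383] [[ 9.36663386e-01 -8.69654306e-04  3.50229847e-01]
 [-3.50230732e-01 -1.27056187e-03  9.36662597e-01]
 [-3.69583970e-04 -9.99998815e-01 -1.49466845e-03]] [-0.40011961 -0.17811684  0.35970832] 0.0187
```

View pics/s0.png

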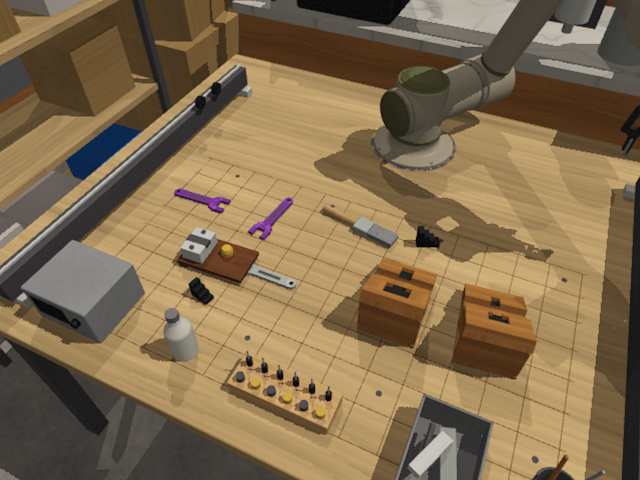

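View pics/t0.png

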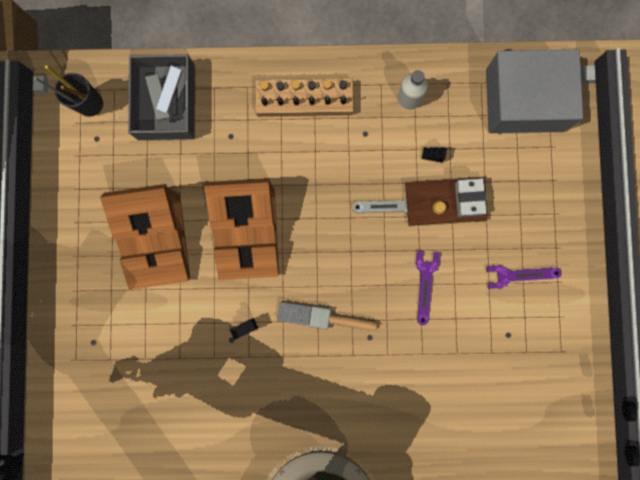

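The scene shows the steel spanner at about (272,276), under the dark plate at (218,258). In the top view its handle runs from (353,206) to (405,207), with the plate at (445,202). The trays are at top (145,235) and (242,228). Next I'll take close crops and measurements.

Run:
```python
from h import *
c,I,D=load("t0")
a=cv2.resize(I[160:240,340:500],None,fx=4.5,fy=4.5,interpolation=2)[:300]
b=cv2.resize(I[170:300,95:290],None,fx=3.6,fy=3.6,interpolation=2)
cv2.imwrite("pics/c1.png",a[:,:,::-1]);cv2.imwrite("pics/c2.png",b[:,:,::-1][:, :720])
P=pts(c,D)
print("campos",-c[1].T@c[2],c[0][0,0])
for n,(u,v) in dict(tail=(353,206),mid=(375,206),plateL=(408,203),nut=(439,208),block=(472,197),tab=(340,240),trayL=(120,230),trayR=(262,210),trayRhi=(240,184),blkb=(243,329)).items(): print(n,(u,v),D[v,u],P[v,u].round(4),ray(c,u,v,0).round(4))
cs,Is,Ds=load("s0");Q=pts(cs,Ds)
print("scenecam",-cs[1].T@cs[2])
for u,v in [(272,276),(245,265),(400,290),(495,320)]: print(u,v,Q[v,u].round(4))
```

```text
campos [ 0.42633378 -0.03995231  1.23775408] 605.3172127803879
tail (353, 206) 1.2438382 [ 0.604  -0.0764  0.0046] [ 0.6046 -0.0765  0.    ]
mid (375, 206) 1.2398759 [ 0.6026 -0.1213  0.0083] [ 0.6038 -0.1218  0.    ]
plateL (408, 203) 1.2316147 [ 0.6062 -0.188   0.0168] [ 0.6087 -0.19    0.    ]
nut (439, 208) 1.2068455 [ 0.5916 -0.2466  0.0402] [ 0.5971 -0.2536  0.    ]
block (472, 197) 1.1934009 [ 0.6101 -0.3098  0.0552] [ 0.6187 -0.3224  0.    ]
tab (340, 240) 1.2417299 [ 0.5347 -0.0483  0.0007] [ 0.5347 -0.0483  0.    ]
trayL (120, 230) 1.1562488 [0.554  0.3721 0.0893] [0.5639 0.4041 0.    ]
trayR (262, 210) 1.1491383 [0.5861 0.0993 0.0986] [0.5999 0.1113 0.    ]
trayRhi (240, 184) 1.1292431 [0.6324 0.137  0.1227] [0.655  0.1565 0.    ]
blkb (243, 329) 1.1928815 [0.3592 0.1464 0.0349] [0.3573 0.1518 0.    ]
scenecam [1.16467782 0.24870346 0.85886082]
272 276 [ 0.602  -0.1324  0.0071]
245 265 [ 0.6066 -0.1971  0.0172]
400 290 [0.575  0.145  0.0792]
495 320 [0.5709 0.3283 0.0845]
```

Run:
```python
from h import *
c,I,D=load("s0")
b=cv2.resize(I[250:380,345:545],None,fx=4,fy=4,interpolation=2)
cv2.imwrite("pics/c3.png",b[:,:,::-1])
a=cv2.resize(I[215:315,165:310],None,fx=5.5,fy=5.5,interpolation=2)
cv2.imwrite("pics/c4.png",a[:,:,::-1])
```

```text
(no output)
```

View pics/c1.png

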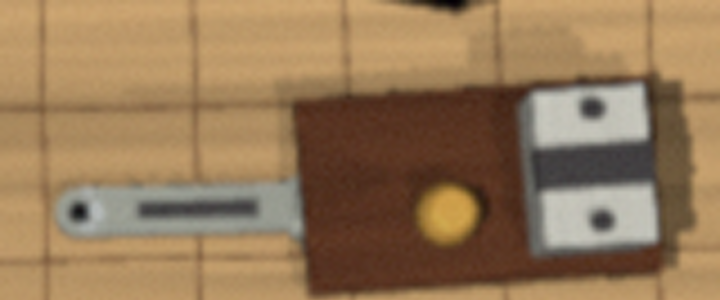

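View pics/c2.png

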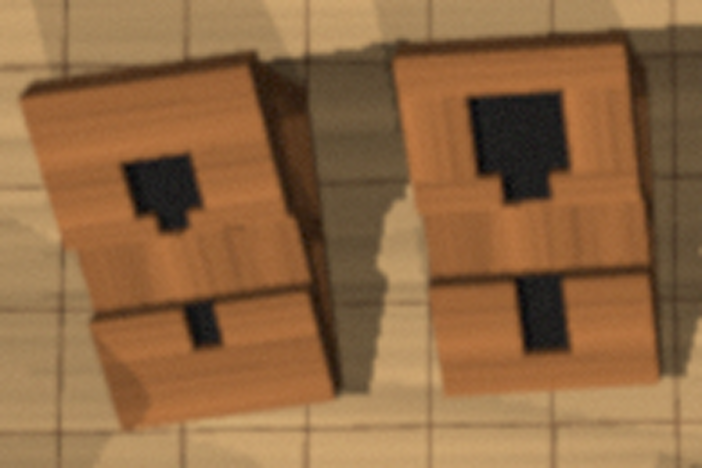

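View pics/c3.png

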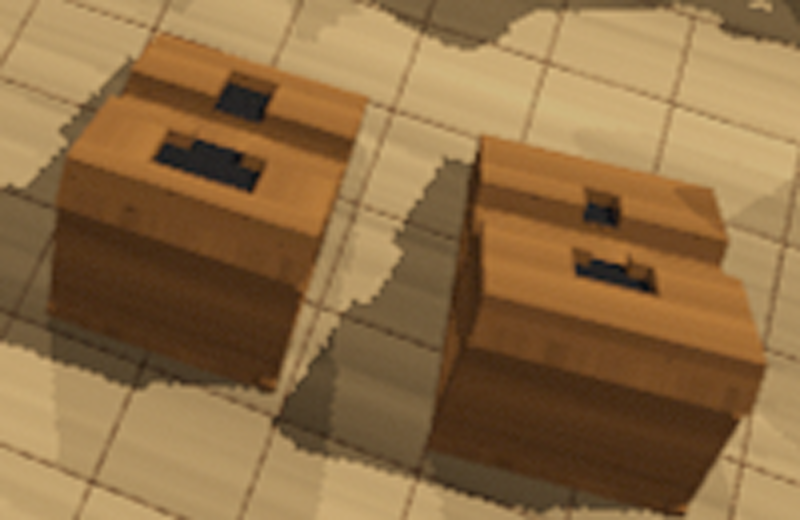

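View pics/c4.png

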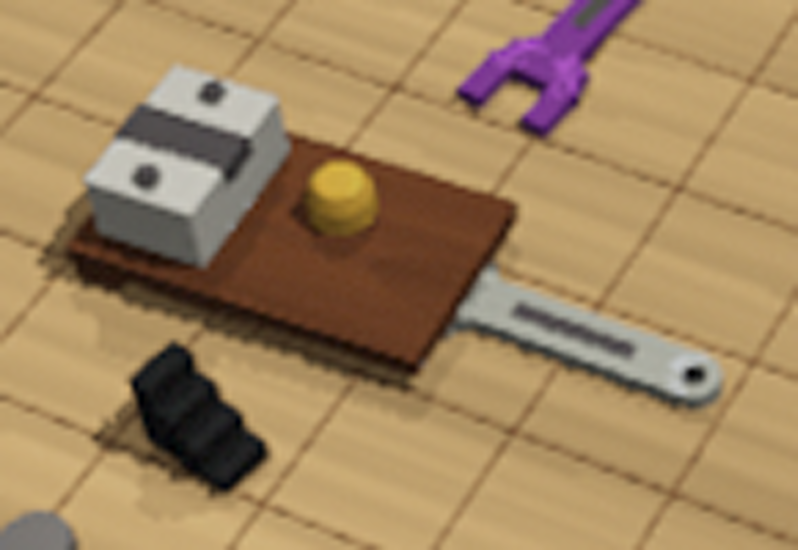

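Candidates: steel spanner at top (380,207), purple spanners at top (427,288) and (525,275). The crop shows the steel-coloured one going under the dark plate, so that's the one. The larger recess is in the tray at top (240,228). The wrist camera should measure it more closely, so I'll check its mounting.

Run:
```python
from h import *
m=env.camera_model("wrist");print(np.round(m["tool_from_camera"],3),np.round(m["camera_matrix"],1))
# tray in top view: recess dark mask & corners
c,I,D=load("t0");P=pts(c,D)
g=I.astype(int)
m=(g.max(2)<70);m[:, :200]=0;m[:,290:]=0;m[:175]=0;m[285:]=0
n,l,st,ce=cv2.connectedComponentsWithStats(m.astype(np.uint8))
for i in range(1,n):
    if st[i,4]>30: print(st[i],ce[i].round(1),np.median(P[l==i],0).round(4))
# plane of tray face
for (u,v) in [(215,200),(265,200),(215,190),(265,190),(222,270),(265,270)]: print(u,v,P[v,u].round(4))
```

```text
[[ 0.     0.946  0.323 -0.081]
 [ 0.001 -0.323  0.946 -0.168]
 [ 1.     0.    -0.001  0.   ]
 [ 0.     0.     0.     1.   ]] [[402.9   0.  323.1]
 [  0.  402.9 239.7]
 [  0.    0.    1. ]]
[269 181   6  17  58] [271.6 189.8] [0.6316 0.085  0.0526]
[225 196  28  30 637] [238.9 208.9] [0.5904 0.1443 0.0903]
[237 246  16  22 260] [245.1 256. ] [0.503  0.1408 0.0398]
215 200 [0.6054 0.1866 0.1085]
265 200 [0.6041 0.0927 0.1047]
215 190 [0.6231 0.185  0.1162]
265 190 [0.622  0.0917 0.112 ]
222 270 [0.4763 0.188  0.0326]
265 270 [0.4749 0.1026 0.0301]
```

```bash
python3 -m pendant '[[[0.9,-0.9,0.3],-0.95,0.45],[[0.9,-0.9,0.3],-0.95,0.45],[[0.9,-0.9,0.3],-0.95,0.45],[[0.9,-0.9,0.3],-0.95,0.45],[[0.9,-0.9,0.3],-0.95,0.45],[[0.9,-0.9,0.3],-0.95,0.45],[[0.9,-0.9,0.3],-0.95,0.45],[[0.9,-0.9,0.3],-0.95,0.45],[[0,-0.95,0.3],-0.95,0.45],[[0,-0.95,0.3],-0.95,0.45],[[0,-0.95,0],-0.95,0.45],[[0,-0.95,0],-0.95,0.45]]' 20
```

```text
time_s: 1.1
position: [0.4085, 0.1838, 0.295]
tool_rot: [[0.212, 0.0, 0.977], [-0.977, 0.0, 0.212], [-0.0, -1.0, 0.0]]
ft_force: [0.5, 0.7, 0.3]
grip_width: 0.0386
```

Run:
```python
from h import *
shot("wrist","w1")
```

```text
(no output)
```

View pics/w1.png

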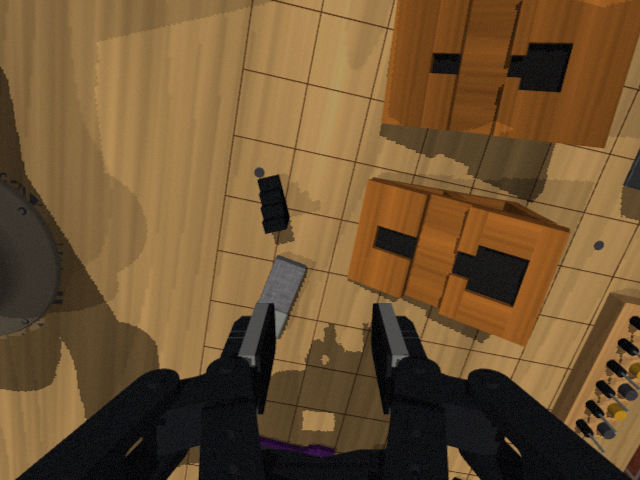

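The wrist view shows the larger-recess tray clearly. Its jaw pocket is around (495,273), its slot is at (396,242), and the outline corners are about (372,180), (568,230), (525,343) and (350,278). I'll compute the recess frame from that.

```bash
cat > tray.py <<'E'
from h import *
import sys
c,I,D=load("w1");P=pts(c,D)
hsv=cv2.cvtColor(I,cv2.COLOR_RGB2HSV)
roi=np.zeros((480,640),np.uint8);cv2.fillPoly(roi,[np.array([[345,175],[575,225],[530,350],[345,285]])],1)
face=(roi>0)&(D>0)&(hsv[...,0]<16)&(hsv[...,1]>120)&(hsv[...,2]>110)
Q=P[face]; 
# ransac-less robust plane fit
keep=np.ones(len(Q),bool)
for k in range(8):
    A=np.c_[Q[keep][:,:2],np.ones(keep.sum())];co=np.linalg.lstsq(A,Q[keep][:,2],rcond=None)[0]
    r=Q[:,2]-np.c_[Q[:,:2],np.ones(len(Q))]@co;keep=abs(r-(0))<(.008 if k<3 else .0025)
n=np.array([-co[0],-co[1],1]);n/=np.linalg.norm(n)
print("plane",co,"tilt",np.degrees(np.arccos(n[2])),"az of ascent",np.degrees(np.arctan2(co[1],co[0])),keep.sum(),r[keep].std())
d=n@np.array([0,0,co[2]])
def onplane(u,v,off=0):
    K,R,t=c;dd=R.T@np.linalg.solve(K,[u,v,1.]);o=-R.T@t
    return o+dd*((d+off-n@o)/(n@dd))
E
python3 - <<'E'
from tray import *
dark=((I.max(2)<75)&(roi>0)).astype(np.uint8)
nn,l,st,ce=cv2.connectedComponentsWithStats(dark)
for i in range(1,nn):
    if st[i,4]>100:
        cs,_=cv2.findContours((l==i).astype(np.uint8),0,2);k=cv2.minAreaRect(cs[0]);print(st[i],np.round(cv2.boxPoints(k),1).tolist())
cv2.imwrite("pics/c5.png",cv2.resize(I[165:355,340:580],None,fx=3.3,fy=3.15,interpolation=2)[:,:,::-1])
E
```

```text
plane [ 0.57662556  0.02336518 -0.24629843] tilt 29.989190729841706 az of ascent 2.3203870679271965 13187 0.0009032163068166828
[ 373  193   58  105 1094] [[361.79998779296875, 286.6000061035156], [389.3999938964844, 182.3000030517578], [430.1000061035156, 193.0], [402.5, 297.3999938964844]]
[502 209  38  12 116] [[501.6000061035156, 212.60000610351562], [502.5, 208.6999969482422], [539.5, 216.89999389648438], [538.5999755859375, 220.8000030517578]]
[ 452  245   77   62 2862] [[445.8999938964844, 282.0], [463.0, 235.8000030517578], [529.2000122070312, 260.20001220703125], [512.0999755859375, 306.3999938964844]]
```

View pics/c5.png

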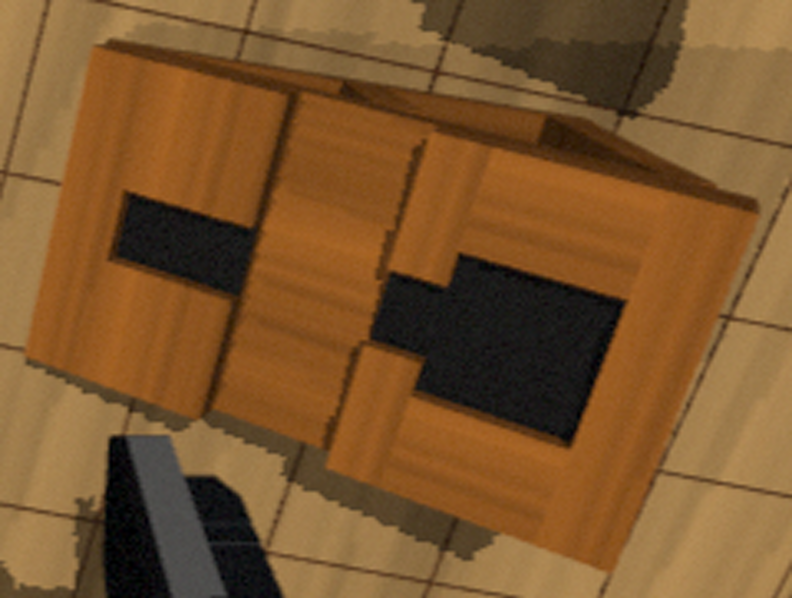

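Run:
```python
from tray import *
def cp(x,y): return onplane(340+x/3.3,165+y/3.1474)
T={k:cp(*p) for k,p in dict(A=(97,45),B=(757,208),C=(612,570),D=(26,362)).items()}
for k,p in T.items(): print(k,p.round(4))
tc=sum(T.values())/4
print("sizes",[round(np.linalg.norm(T[a]-T[b]),4) for a,b in ["AB","BC","CD","DA"]],"centre",tc.round(4))
ax=lambda v: np.degrees(np.arctan2(v[1],v[0]))
print("yaw", ax((T["B"]+T["C"]-T["A"]-T["D"])), ax(T["A"]-T["D"])-90, ax(T["B"]-T["C"])-90)
R={k:cp(*p) for k,p in dict(hl=(627,300),hr=(571,447),jl=(460,254),jr=(414,392),sl=(124,191),sr=(108,262),sl2=(254,231),sr2=(236,297)).items()}
for k,p in R.items(): print(k,p.round(4))
print("pocket w",np.linalg.norm(R["hl"]-R["hr"]),np.linalg.norm(R["jl"]-R["jr"]),"slot w",np.linalg.norm(R["sl"]-R["sr"]),"len",np.linalg.norm((R["hl"]+R["hr"]-R["sl"]-R["sr"])/2))
h=(R["hl"]+R["hr"])/2;s=(R["sl"]+R["sr"])/2;m=(h+s)/2
print("axis yaw",ax(h-s),"recess face centre",m.round(4),"recess",(m-.004*n).round(4),h.round(4),s.round(4))
```

```text
plane [ 0.57662556  0.02336518 -0.24629843] tilt 29.989190729841706 az of ascent 2.3203870679271965 13187 0.0009032163068166828
A [0.4594 0.1966 0.0232]
B [0.6298 0.2048 0.1217]
C [0.6355 0.0846 0.1221]
D [0.4643 0.0738 0.0232]
sizes [np.float64(0.1971), np.float64(0.1203), np.float64(0.198), np.float64(0.123)] centre [0.5473 0.1399 0.0725]
yaw 3.172074887031482 2.317759243555116 2.6994048762222747
hl [0.6128 0.168  0.111 ]
hr [0.615  0.1181 0.1111]
jl [0.5725 0.1657 0.0877]
jr [0.5745 0.117  0.0877]
sl [0.4796 0.1498 0.0337]
sr [0.481  0.1228 0.0339]
sl2 [0.5195 0.1512 0.0568]
sr2 [0.5206 0.1269 0.0569]
pocket w 0.04996363820947544 0.04865230816429224 slot w 0.02704651580760008 len 0.15441141344286521
axis yaw 2.8827525119306903 recess face centre [0.5471 0.1397 0.0724] recess [0.5491 0.1398 0.069 ] [0.6139 0.1431 0.111 ] [0.4803 0.1363 0.0338]
```

```bash
python3 -m pendant '[[[0.65,-0.95,-0.2],-0.24,0.45],[[0.65,-0.95,-0.2],-0.24,0.45],[[0.65,-0.95,-0.2],-0.24,0.45],[[0.65,-0.95,-0.2],-0.24,0.45],[[0.65,-0.95,-0.3],-0.24,0.45],[[0.65,-0.95,-0.4],-0.24,0.45],[[0.65,-0.95,-0.5],-0.24,0.45],[[0.65,-0.95,-0.5],-0.24,0.45],[[0.65,-0.95,-0.5],-0.24,0.45],[[0.65,-0.95,-0.5],-0.24,0.45],[[0,0,0],0,0.45],[[0,0,0],0,0.45]]'
python3 - <<'E'
from h import *
s=env.observe();print(s["time_s"],s["position"],np.round(s["tool_rot"],3))
shot("wrist","w2")
E
```

```text
time_s: 2.15
position: [0.6035, -0.101, 0.1879]
tool_rot: [[0.007, -0.003, 1.0], [-1.0, 0.001, 0.007], [-0.001, -1.0, -0.003]]
ft_force: [-0.5, -0.5, -0.1]
grip_width: 0.0381
2.15 [ 0.60354016 -0.10099614  0.18788301] [[ 0.007 -0.003  1.   ]
 [-1.     0.001  0.007]
 [-0.001 -1.    -0.003]]
```

View pics/w2.png

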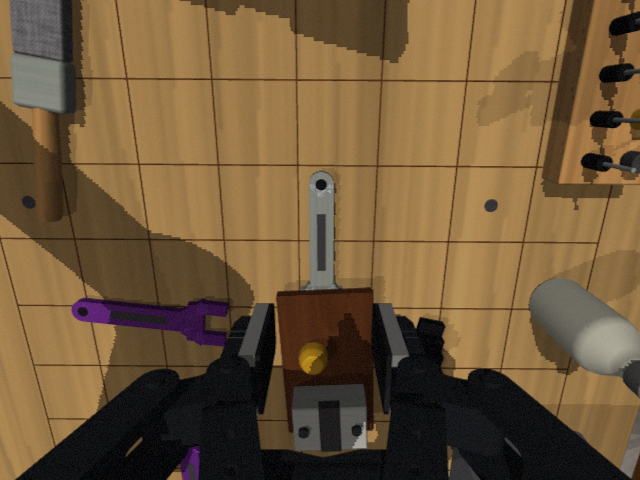

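The steel spanner's tail is at (320,180), its handle runs down to (322,285), and the plate's near edge is at v≈291.

Run:
```python
from h import *
c,I,D=load("w2")
hsv=cv2.cvtColor(I,cv2.COLOR_RGB2HSV)
m=((hsv[...,1]<60)&(hsv[...,2]>100)).astype(np.uint8);m[:160]=0;m[292:]=0;m[:,:290]=0;m[:,350:]=0
m=cv2.morphologyEx(m,cv2.MORPH_CLOSE,np.ones((9,9)))
def row(v):
    u=np.where(m[v])[0];return u.min(),u.max()
L=[]
for v in range(190,276,5):
    a,b=row(v);A=ray(c,a-.5,v,.008);B=ray(c,b+.5,v,.008);L.append([(A+B)/2,B-A])
M=np.array([x[0] for x in L]);W=[np.linalg.norm(x[1]) for x in L]
print("width",np.median(W))
k=np.polyfit(M[:,1],M[:,0],1);print("x=k*y",k,"yaw of head dir",np.degrees(np.arctan2(-1,-k[0])))
vs=np.where(m.any(1))[0];tail=ray(c,320.5,vs.min()-.5,.008);print(vs.min(),vs.max(),"tail",tail)
for y in (tail[1]-.065,tail[1]-.075): print(y,np.polyval(k,y))
e=I[285:300,325];print(e.tolist())
for p in [(278,292),(371,290)]: print("plate",ray(c,*p,.02))
```

```text
width 0.021790629141374772
x=k*y [-0.00464797  0.60247985] yaw of head dir -89.73369277395497
172 289 tail [ 0.60230264 -0.07502672  0.008     ]
-0.14002672338248354 0.6031306900267465
-0.15002672338248352 0.6031771697406159
[[124, 127, 118], [113, 113, 110], [107, 108, 101], [104, 110, 101], [74, 65, 59], [40, 24, 15], [38, 20, 0], [39, 23, 0], [39, 18, 5], [61, 29, 3], [70, 35, 23], [70, 39, 21], [71, 41, 21], [74, 41, 25], [66, 32, 15]]
plate [ 0.56367976 -0.18450193  0.02      ]
plate [ 0.64941339 -0.18174313  0.02      ]
```

```bash
python3 -m pendant '[[[0,-0.65,-0.6],0,0.45],[[0,-0.65,-0.8],0,0.45],[[0,0,-1],0,0.45],[[0,0,-1],0,0.45],[[0,0,-1],0,0.45],[[0,0,-0.9],0,0.45],[[0,0,-0.4],0,0.45],[[0,0,-0.2],0,0.45],[[0,0,0],0,0.45],[[0,0,0],0,0.45]]'
python3 - <<'E'
from h import *
shot("wrist","w3")
E
```

```text
time_s: 3.03
position: [0.6042, -0.1385, 0.0143]
tool_rot: [[0.01, 0.002, 1.0], [-1.0, -0.001, 0.01], [0.001, -1.0, 0.002]]
ft_force: [0.3, -0.2, 0.5]
grip_width: 0.0384
```

View pics/w3.png

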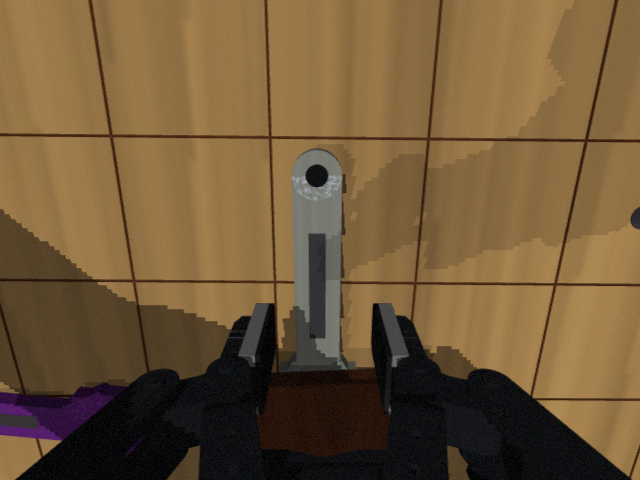

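Between the fingers the handle (u≈317) sits about 1–2 mm left of the finger centre (u≈323). I'll correct that, lower and check the force.

```bash
python3 -m pendant '[[[-0.05,-0.05,-0.2],0,0.45],[[0,0,-0.1],0,0.45],[[0,0,-0.05],0,0.45],[[0,0,0],0,0.45],[[0,0,0],0,0.45]]'; python3 -c "
from h import *
for i in range(3): print(env.observe()['position'],env.observe()['q'])"
```

```text
time_s: 3.5
position: [0.6021, -0.1404, 0.0024]
tool_rot: [[0.009, 0.0, 1.0], [-1.0, 0.0, 0.009], [-0.0, -1.0, 0.0]]
ft_force: [0.3, 0.5, 0.0]
grip_width: 0.0384
[ 0.60212789 -0.14039297  0.00244191] [-2.40803856e+01  3.99972070e+01  7.79114927e+01  8.81657023e-04
  6.20914457e+01 -2.45757258e+01]
[ 0.60212789 -0.14039297  0.00244191] [-2.40803856e+01  3.99972070e+01  7.79114927e+01  8.81657023e-04
  6.20914457e+01 -2.45757258e+01]
[ 0.60212789 -0.14039297  0.00244191] [-2.40803856e+01  3.99972070e+01  7.79114927e+01  8.81657023e-04
  6.20914457e+01 -2.45757258e+01]
```

```bash
python3 -m pendant '[[[0,0,0],0,0.3],[[0,0,0],0,0.2],[[0,0,0],0,0.1],[[0,0,0],0,0],[[0,0,0],0,0],[[0,0,0],0,0]]' 40
```

```text
time_s: 4.0
position: [0.6021, -0.1403, 0.0024]
tool_rot: [[0.009, 0.0, 1.0], [-1.0, 0.0, 0.009], [-0.0, -1.0, 0.0]]
ft_force: [-0.8, -0.1, 0.1]
grip_width: 0.0001
```

Run:
```python
from h import *
shot("wrist","w4");shot("scene","s4")
c,I,D=load("s4");cv2.imwrite("pics/s4c.png",cv2.resize(I[180:330,150:350],None,fx=4,fy=4,interpolation=2)[:,:,::-1])
```

```text
(no output)
```

View pics/w4.png

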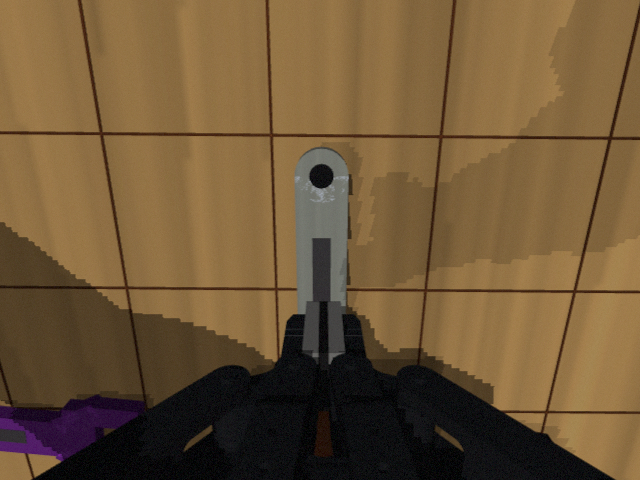

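View pics/s4c.png

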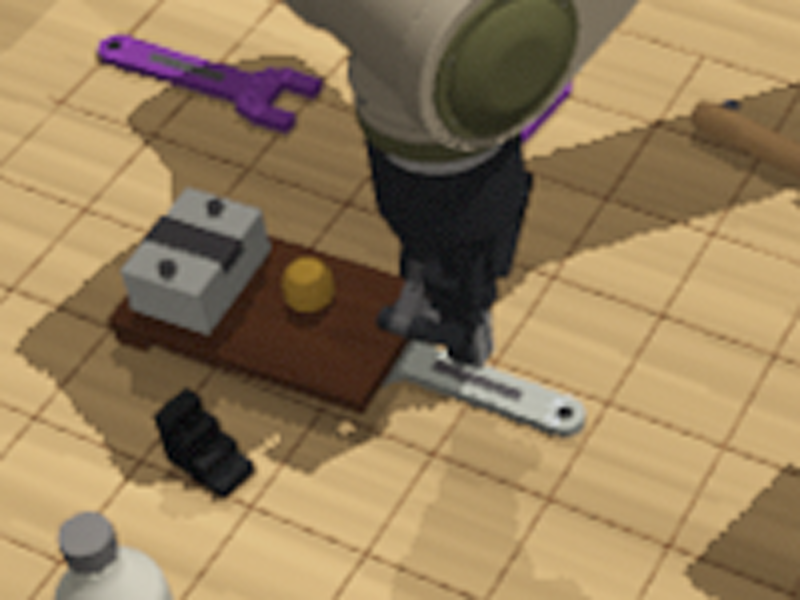

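The fingers have closed above the handle, with the tips resting at about handle-top height and nothing disturbed. I'll check heights using the wrist depth.

Run:
```python
from h import *
m=env.camera_model("wrist");T=np.array(m["tool_from_camera"])
for n in ("w3","w4","w2"):
    c,I,D=load(n);P=pts(c,D)
    print(n,"spanner",np.median(P[190:215,305:315].reshape(-1,3),0).round(4),"table",np.median(P[140:260,150:260].reshape(-1,3),0).round(4))
    K=c[0];v,u=np.mgrid[:480,:640];C=np.stack([(u-K[0,2])/K[0,0]*D,(v-K[1,2])/K[1,1]*D,D],-1)
    Q=C@T[:3,:3].T+T[:3,3]
    for p in ([(310,310),(312,340),(335,340),(312,304)] if n=="w4" else [(262,310),(258,340),(385,340),(264,306)]): print("  finger px",p,Q[p[1],p[0]].round(4))
```

```text
w3 spanner [ 0.5996 -0.0979  0.0073] table [ 0.5507 -0.099  -0.0007]
  finger px (262, 310) [-0.0099 -0.0355 -0.0208]
  finger px (258, 340) [-0.0105 -0.0563 -0.0191]
  finger px (385, 340) [-0.0112 -0.0574  0.0215]
  finger px (264, 306) [-0.0106 -0.0339 -0.0203]
w4 spanner [ 0.5979 -0.097   0.0073] table [ 0.5521 -0.098  -0.0007]
  finger px (310, 310) [-0.0105 -0.0367 -0.003 ]
  finger px (312, 340) [-0.0105 -0.0563 -0.0017]
  finger px (335, 340) [-0.0108 -0.0568  0.0056]
  finger px (312, 304) [-0.0103 -0.0317 -0.0024]
w2 spanner [ 0.5927 -0.1031  0.0066] table [ 0.4975 -0.1023 -0.0006]
  finger px (262, 310) [-0.0103 -0.0363 -0.0207]
  finger px (258, 340) [-0.0103 -0.056  -0.0191]
  finger px (385, 340) [-0.0105 -0.0563  0.0217]
  finger px (264, 306) [-0.0101 -0.0328 -0.0204]
```

Run:
```python
from h import *
c,I,D=load("s4");P=pts(c,D)
s=env.observe();print("TCP proj",proj(c,s["position"]), "TCP+30up",proj(c,s["position"]+np.array([0,0,.03])),"spanner top at grip",proj(c,[.603,-.14,.008]))
for u,v in [(268,262),(268,266),(267,268),(268,270),(264,268),(270,264),(271,256)]: print(u,v,I[v,u],P[v,u].round(4))
c2=c
x0,y0=235,225
b=cv2.resize(I[y0:y0+75,x0:x0+75],None,fx=8,fy=8,interpolation=0).copy()
cv2.imwrite("pics/s4d.png",b[:,:,::-1])
```

```text
TCP proj [269.00409501 276.14112132] TCP+30up [267.89995865 267.54928777] spanner top at grip [268.73866141 274.91207538]
268 262 [32 33 33] [ 0.617  -0.128   0.0735]
268 266 [58 57 56] [ 0.6109 -0.1335  0.0509]
267 268 [33 36 36] [ 0.6158 -0.1333  0.0498]
268 270 [41 41 41] [ 0.6138 -0.1328  0.041 ]
264 268 [21 22 22] [ 0.6171 -0.14    0.0477]
270 264 [101  99  96] [ 0.6075 -0.1301  0.0556]
271 256 [26 26 29] [ 0.6006 -0.1299  0.0744]
```

View pics/s4d.png

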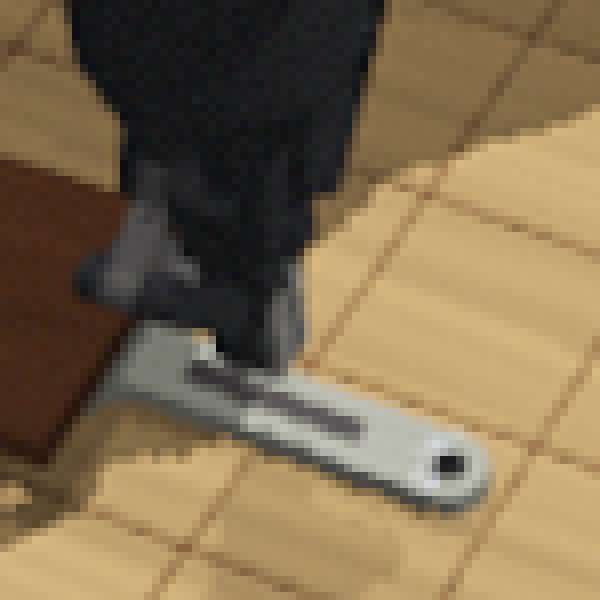

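The evidence agrees: TCP reads z = 2.4 mm, but both cameras put the finger ends about 32–35 mm above the table, and the jaws shut on air with no force. I'll check what part of the hand is lowest near the plate before going lower.

```bash
python3 - <<'E'
from h import *
c,I,D=load("s4");P=pts(c,D)
for v in range(250,274,2):
    print(v,[(u,P[v,u].round(3).tolist()) for u in (246,252,258,264,270)])
E
python3 -m pendant '[[[0,0,0],0,1],[[0,0,0],0,1],[[0,0,0],0,1],[[0,0,0],0,1],[[0,0,0],0,1],[[0,0,0],0,1]]'
python3 - <<'E'
from h import *
shot("wrist","w5");shot("scene","s5")
c,I,D=load("s5");cv2.imwrite("pics/s5c.png",cv2.resize(I[200:300,200:330],None,fx=6,fy=6,interpolation=2)[:,:,::-1])
E
```

```text
250 [(246, [0.568, -0.217, 0.018]), (252, [0.645, -0.143, 0.133]), (258, [0.642, -0.131, 0.136]), (264, [0.623, -0.13, 0.117]), (270, [0.61, -0.124, 0.106])]
252 [(246, [0.573, -0.215, 0.017]), (252, [0.648, -0.141, 0.131]), (258, [0.642, -0.131, 0.13]), (264, [0.626, -0.128, 0.114]), (270, [0.612, -0.124, 0.102])]
254 [(246, [0.58, -0.21, 0.021]), (252, [0.65, -0.14, 0.128]), (258, [0.618, -0.149, 0.09]), (264, [0.619, -0.134, 0.098]), (270, [0.613, -0.124, 0.097])]
256 [(246, [0.585, -0.207, 0.02]), (252, [0.653, -0.139, 0.125]), (258, [0.617, -0.151, 0.081]), (264, [0.618, -0.135, 0.091]), (270, [0.608, -0.128, 0.083])]
258 [(246, [0.66, -0.149, 0.123]), (252, [0.655, -0.139, 0.121]), (258, [0.643, -0.132, 0.112]), (264, [0.616, -0.137, 0.081]), (270, [0.607, -0.129, 0.075])]
260 [(246, [0.663, -0.147, 0.12]), (252, [0.659, -0.136, 0.121]), (258, [0.648, -0.13, 0.112]), (264, [0.622, -0.134, 0.083]), (270, [0.609, -0.128, 0.072])]
262 [(246, [0.665, -0.147, 0.117]), (252, [0.662, -0.135, 0.119]), (258, [0.651, -0.128, 0.111]), (264, [0.633, -0.127, 0.091]), (270, [0.608, -0.129, 0
[... 261 characters left out ...]
, (264, [0.634, -0.127, 0.08]), (270, [0.609, -0.13, 0.05])]
268 [(246, [0.613, -0.191, 0.017]), (252, [0.602, -0.183, 0.008]), (258, [0.594, -0.172, 0.005]), (264, [0.617, -0.14, 0.048]), (270, [0.61, -0.13, 0.045])]
270 [(246, [0.62, -0.186, 0.02]), (252, [0.604, -0.182, 0.005]), (258, [0.601, -0.168, 0.008]), (264, [0.616, -0.142, 0.039]), (270, [0.609, -0.131, 0.037])]
272 [(246, [0.623, -0.185, 0.018]), (252, [0.612, -0.177, 0.009]), (258, [0.606, -0.165, 0.009]), (264, [0.601, -0.153, 0.009]), (270, [0.609, -0.132, 0.029])]
time_s: 4.6
position: [0.6021, -0.1404, 0.0024]
tool_rot: [[0.009, -0.0, 1.0], [-1.0, 0.0, 0.009], [-0.0, -1.0, -0.0]]
ft_force: [-0.2, 0.5, -0.7]
grip_width: 0.072
```

View pics/w5.png

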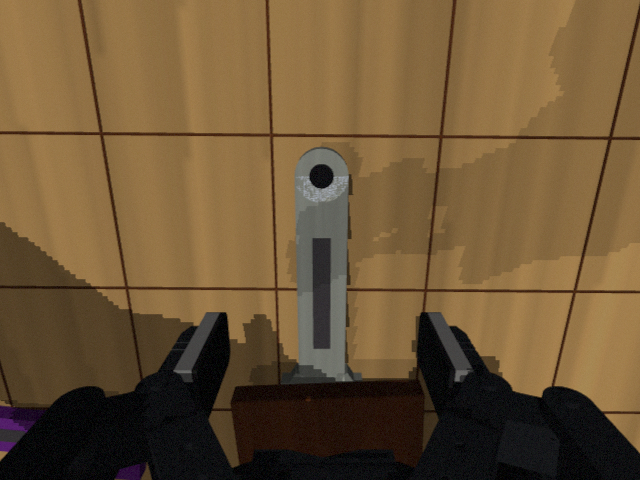

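View pics/s5c.png

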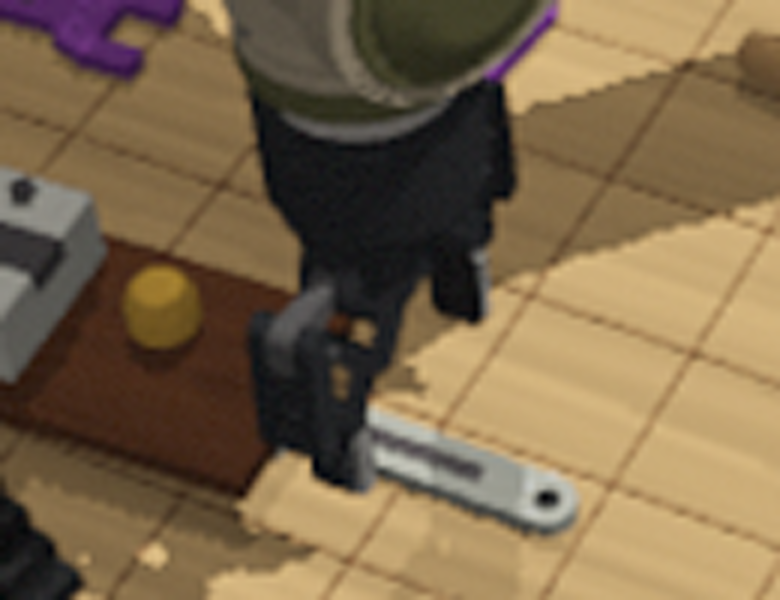

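Nothing has been disturbed. I'll narrow the jaws to about 38 mm around the handle and lower them in stages, watching the force.

```bash
python3 -m pendant '[[[0,0,0],0,0.45],[[0,0,0],0,0.45],[[0,0,0],0,0.45],[[0,0,0],0,0.45],[[0,0,0],0,0.45],[[0,0,-0.2],0,0.45],[[0,0,-0.2],0,0.45],[[0,0,-0.1],0,0.45],[[0,0,0],0,0.45],[[0,0,0],0,0.45]]'
python3 - <<'E'
from h import *
shot("wrist","w6");shot("scene","s6")
c,I,D=load("s6");P=pts(c,D);cv2.imwrite("pics/s6c.png",cv2.resize(I[220:300,220:310],None,fx=7,fy=7,interpolation=2)[:,:,::-1])
for v in range(264,288,2):
    print(v,[(u,P[v,u].round(3).tolist()) for u in (254,258,262,266,270)])
E
```

```text
time_s: 5.53
position: [0.602, -0.1403, -0.013]
tool_rot: [[0.009, -0.001, 1.0], [-1.0, 0.0, 0.009], [-0.0, -1.0, -0.001]]
ft_force: [-0.8, -0.2, 0.0]
grip_width: 0.0386
264 [(254, [0.664, -0.129, 0.118]), (258, [0.653, -0.128, 0.106]), (262, [0.631, -0.134, 0.079]), (266, [0.628, -0.126, 0.08]), (270, [0.584, -0.146, 0.021])]
266 [(254, [0.666, -0.129, 0.114]), (258, [0.63, -0.145, 0.066]), (262, [0.58, -0.171, -0.002]), (266, [0.625, -0.129, 0.068]), (270, [0.574, -0.153, 0.001])]
268 [(254, [0.668, -0.128, 0.11]), (258, [0.653, -0.129, 0.094]), (262, [0.632, -0.135, 0.067]), (266, [0.626, -0.128, 0.064]), (270, [0.578, -0.152, -0.002])]
270 [(254, [0.666, -0.13, 0.101]), (258, [0.658, -0.126, 0.094]), (262, [0.634, -0.134, 0.064]), (266, [0.63, -0.127, 0.062]), (270, [0.585, -0.147, 0.002])]
272 [(254, [0.661, -0.134, 0.088]), (258, [0.657, -0.127, 0.086]), (262, [0.636, -0.133, 0.059]), (266, [0.631, -0.127, 0.057]), (270, [0.595, -0.141, 0.009])]
274 [(254, [0.653, -0.141, 0.067]), (258, [0.657, -0.128, 0.08]), (262, [0.643, -0.129, 0.063]), (266, [0.628, -0.129, 0.046]), (270, 
[... 290 characters left out ...]
.629, -0.13, 0.032]), (270, [0.609, -0.133, 0.008])]
280 [(254, [0.624, -0.166, 0.0]), (258, [0.618, -0.16, -0.003]), (262, [0.636, -0.136, 0.031]), (266, [0.629, -0.131, 0.025]), (270, [0.613, -0.131, 0.007])]
282 [(254, [0.627, -0.165, -0.003]), (258, [0.623, -0.157, -0.002]), (262, [0.622, -0.147, 0.001]), (266, [0.629, -0.131, 0.018]), (270, [0.613, -0.132, -0.002])]
284 [(254, [0.632, -0.161, -0.002]), (258, [0.629, -0.153, -0.001]), (262, [0.625, -0.145, -0.001]), (266, [0.62, -0.138, -0.003]), (270, [0.618, -0.129, -0.001])]
286 [(254, [0.637, -0.159, -0.002]), (258, [0.633, -0.151, -0.002]), (262, [0.63, -0.142, -0.001]), (266, [0.628, -0.134, 0.001]), (270, [0.621, -0.128, -0.003])]
```

View pics/s6c.png

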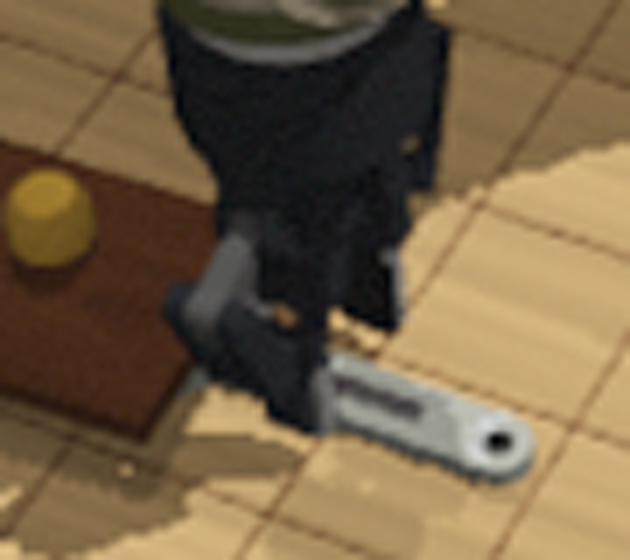

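View pics/w6.png

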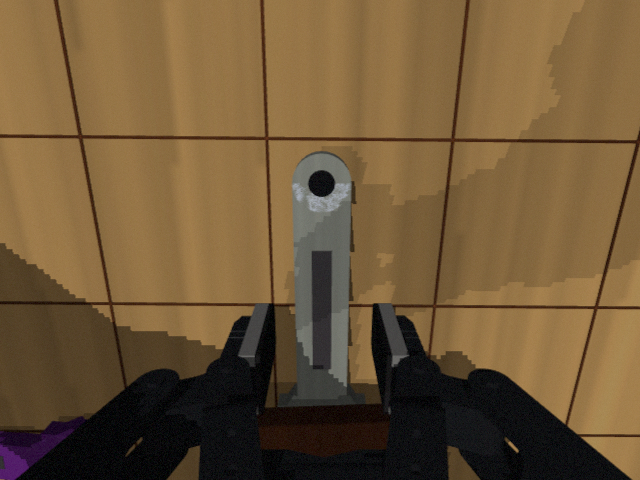

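Scene depth puts the fingertips at about 15 mm with TCP at −13 mm, so they sit about 27 mm behind the nominal TCP. I'll go down another 11 mm, slowly.

```bash
python3 -m pendant '[[[0,0,-0.15],0,0.45],[[0,0,-0.1],0,0.45],[[0,0,-0.05],0,0.45],[[0,0,-0.05],0,0.45],[[0,0,0],0,0.45],[[0,0,0],0,0.45]]'
```

```text
time_s: 6.13
position: [0.6021, -0.1404, -0.0231]
tool_rot: [[0.009, -0.0, 1.0], [-1.0, -0.0, 0.009], [0.0, -1.0, -0.0]]
ft_force: [0.0, 0.3, 0.4]
grip_width: 0.0379
```

```bash
python3 -m pendant '[[[0,0,-0.04],0,0.45],[[0,0,0],0,0.45],[[0,0,0],0,0.45]]'
python3 - <<'E'
from h import *
shot("scene","s7")
c,I,D=load("s7");P=pts(c,D);cv2.imwrite("pics/s7c.png",cv2.resize(I[230:300,230:310],None,fx=8,fy=8,interpolation=2)[:,:,::-1])
for v in range(276,292,1):
    print(v,[(u,P[v,u].round(3).tolist()) for u in (262,264,266,268)])
E
```

```text
time_s: 6.38
position: [0.6021, -0.1403, -0.0243]
tool_rot: [[0.009, -0.0, 1.0], [-1.0, -0.0, 0.009], [0.0, -1.0, -0.0]]
ft_force: [-0.2, -0.2, 0.6]
grip_width: 0.0382
276 [(262, [0.647, -0.127, 0.062]), (264, [0.636, -0.13, 0.047]), (266, [0.63, -0.128, 0.042]), (268, [0.621, -0.13, 0.031])]
277 [(262, [0.645, -0.129, 0.055]), (264, [0.631, -0.133, 0.036]), (266, [0.628, -0.13, 0.035]), (268, [0.621, -0.13, 0.027])]
278 [(262, [0.647, -0.127, 0.055]), (264, [0.633, -0.132, 0.037]), (266, [0.628, -0.131, 0.031]), (268, [0.622, -0.13, 0.024])]
279 [(262, [0.648, -0.127, 0.053]), (264, [0.632, -0.133, 0.031]), (266, [0.628, -0.131, 0.028]), (268, [0.624, -0.129, 0.024])]
280 [(262, [0.647, -0.128, 0.048]), (264, [0.634, -0.132, 0.03]), (266, [0.626, -0.132, 0.021]), (268, [0.624, -0.129, 0.021])]
281 [(262, [0.635, -0.137, 0.026]), (264, [0.635, -0.132, 0.029]), (266, [0.628, -0.132, 0.02]), (268, [0.625, -0.129, 0.018])]
282 [(262, [0.634, -0.138, 0.021]), (264, [0.634, -0.133, 0.022]), (266, [0.628, -0.132, 0.016]), (268, [0.625, -0.129, 0.015])]
283 [(262, [0.634, -0.139, 0.016]), (
[... 425 characters left out ...]
0.626, -0.135, -0.002]), (268, [0.627, -0.129, 0.002])]
287 [(262, [0.633, -0.141, -0.0]), (264, [0.632, -0.137, 0.001]), (266, [0.628, -0.134, -0.002]), (268, [0.628, -0.129, 0.001])]
288 [(262, [0.635, -0.14, -0.001]), (264, [0.632, -0.137, -0.003]), (266, [0.632, -0.131, 0.0]), (268, [0.629, -0.128, -0.001])]
289 [(262, [0.637, -0.139, -0.002]), (264, [0.636, -0.134, -0.0]), (266, [0.635, -0.13, 0.001]), (268, [0.631, -0.128, -0.003])]
290 [(262, [0.639, -0.138, -0.002]), (264, [0.638, -0.133, -0.0]), (266, [0.636, -0.13, -0.001]), (268, [0.634, -0.126, -0.001])]
291 [(262, [0.643, -0.135, 0.0]), (264, [0.64, -0.132, -0.001]), (266, [0.638, -0.128, -0.002]), (268, [0.638, -0.123, 0.001])]
```

View pics/s7c.png

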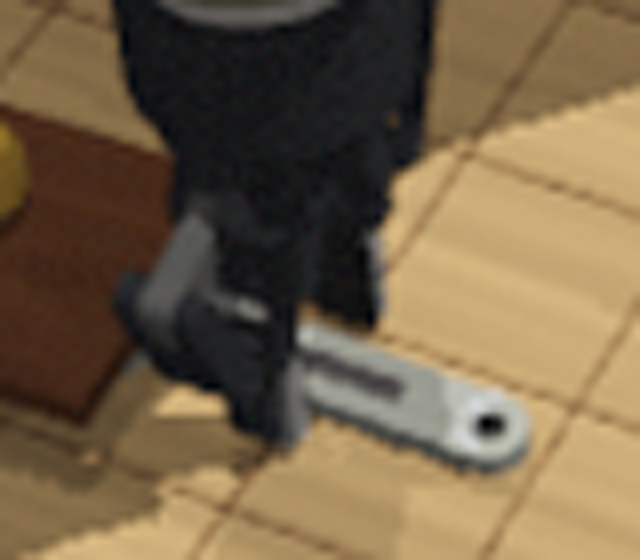

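Tips are now about 5 mm up and come down about 2 mm as they close. I'll go 2 mm lower and close.

```bash
python3 -m pendant '[[[0,0,-0.06],0,0.45],[[0,0,0],0,0.35],[[0,0,0],0,0.3],[[0,0,0],0,0.2],[[0,0,0],0,0.1],[[0,0,0],0,0.1],[[0,0,0],0,0.1]]' 40
```

```text
time_s: 7.02
position: [0.6021, -0.1404, -0.0259]
tool_rot: [[0.009, -0.0, 1.0], [-1.0, 0.0, 0.009], [-0.0, -1.0, -0.0]]
ft_force: [-1.6, 0.5, 2.7]
grip_width: 0.0205
```

The jaws stopped on the handle at 20.5 mm. Now a steady pull along +y, checking after the first few millimetres.

```bash
python3 -m pendant '[[[0,0.1,0],0,0],[[0,0.15,0],0,0],[[0,0.15,0],0,0],[[0,0,0],0,0]]'
python3 - <<'E'
from h import *
shot("wrist","w8")
E
```

```text
time_s: 7.35
position: [0.6023, -0.1275, -0.0259]
tool_rot: [[0.009, 0.001, 1.0], [-1.0, -0.0, 0.009], [0.0, -1.0, 0.001]]
ft_force: [1.2, 0.5, 1.0]
grip_width: 0.0205
```

View pics/w8.png

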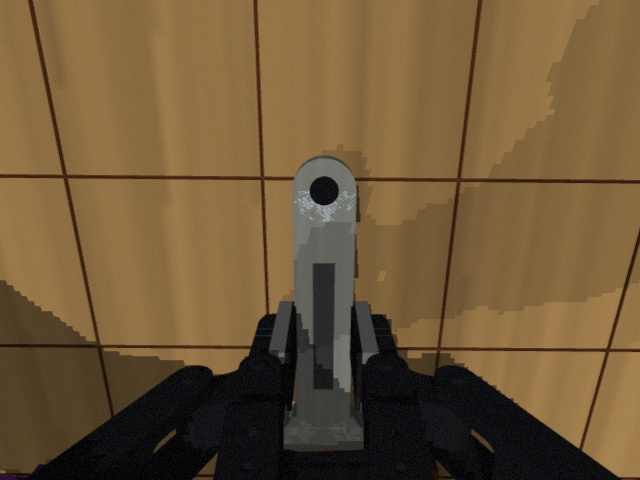

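The spanner is held between the pads and moving with them. Its shoulders at v≈420 are now clear of the plate edge at v≈450. I'll carry on pulling.

```bash
python3 -m pendant '[[[0,0.15,0],0,0],[[0,0.2,0],0,0],[[0,0.2,0],0,0],[[0,0.2,0],0,0],[[0,0.2,0],0,0],[[0,0.2,0],0,0],[[0,0.2,0],0,0],[[0,0.2,0],0,0],[[0,0.2,0],0,0],[[0,0.15,0],0,0],[[0,0,0],0,0]]'
python3 - <<'E'
from h import *
shot("wrist","w9");shot("top","t9")
c,I,D=load("t9");cv2.imwrite("pics/t9c.png",cv2.resize(I[140:260,300:510],None,fx=3.8,fy=3.8,interpolation=2)[:,:,::-1])
E
```

```text
time_s: 8.32
position: [0.6021, -0.0699, -0.026]
tool_rot: [[0.009, 0.0, 1.0], [-1.0, 0.001, 0.009], [-0.001, -1.0, 0.0]]
ft_force: [0.0, 3.2, 5.5]
grip_width: 0.0203
```

View pics/w9.png

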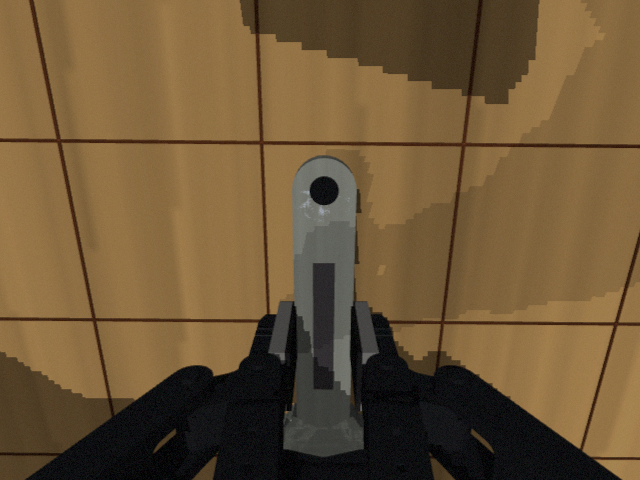

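View pics/t9c.png

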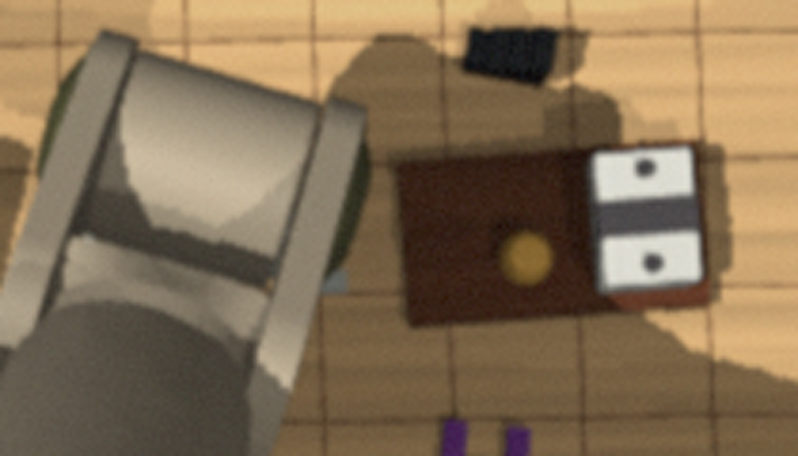

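The spanner is fully out, and the plate, nut and block sit where they were (near edge still at about u=405 in the top view). Now lift, then turn +92° and carry it over the tray.

```bash
python3 -m pendant '[[[0,0,0.3],0,0],[[0,0,0.6],0,0],[[0,0,0.9],0,0],[[0,0,1],0,0],[[0,0,1],0.5,0],[[0,0,1],0.9,0],[[0,0,1],0.9,0],[[0,0,0.8],0.9,0],[[0,0,0.2],0.9,0],[[0,0,0],0.9,0]]'
python3 - <<'E'
from h import *
shot("wrist","w10");shot("scene","s10")
c,I,D=load("s10");cv2.imwrite("pics/s10c.png",cv2.resize(I[120:320,180:400],None,fx=3,fy=3,interpolation=2)[:,:,::-1])
E
```

```text
time_s: 9.25
position: [0.6023, -0.0712, 0.1802]
tool_rot: [[0.434, 0.003, 0.901], [-0.901, -0.0, 0.434], [0.001, -1.0, 0.002]]
ft_force: [-0.7, -0.4, -2.6]
grip_width: 0.0211
```

View pics/s10c.png

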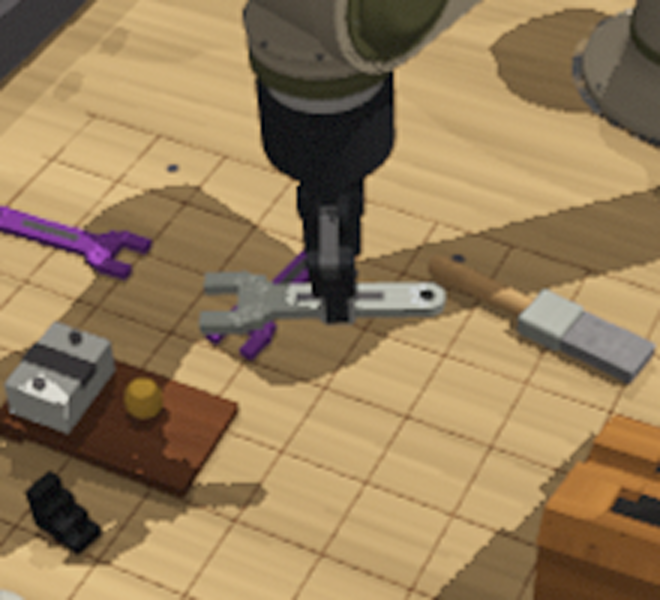

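View pics/w10.png

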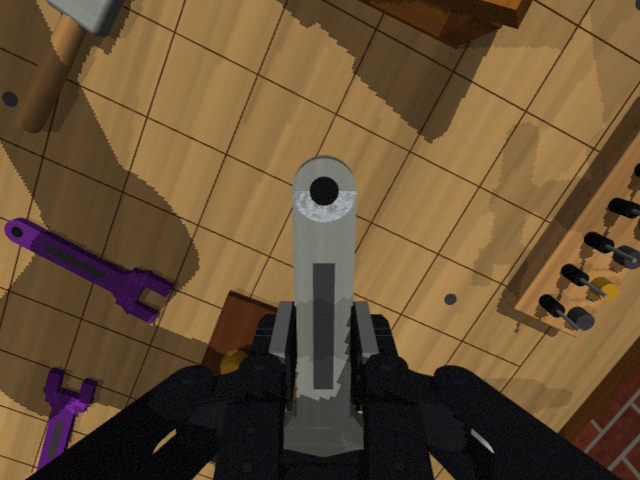

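The spanner is level in the grip and the plate hasn't moved beyond its near end dropping. Next I'll carry it to hover over the recess.

```bash
python3 -m pendant '[[[-0.2,0.4,0],1,0],[[-0.2,0.6,0],1,0],[[-0.25,0.7,0],1,0],[[-0.25,0.7,0],1,0],[[-0.25,0.7,0],1,0],[[-0.25,0.7,0],1,0],[[-0.25,0.7,0],1,0],[[-0.25,0.7,0],1,0],[[-0.2,0.7,0],1,0],[[-0.2,0.6,0],1,0],[[-0.2,0.3,0],1,0],[[0,0.2,0],1,0]]'
python3 -m pendant '[[[0,0,-0.3],0.7,0],[[0,0,-0.6],0.7,0],[[0,0,-0.3],0,0],[[0,0,0],0,0],[[0,0,0],0,0]]'
python3 - <<'E'
from h import *
s=env.observe();R=s["tool_rot"];print(s["position"],np.degrees(np.arctan2(R[1,0],R[0,0])))
shot("wrist","w11")
E
```

```text
time_s: 10.35
position: [0.5253, 0.1401, 0.1773]
tool_rot: [[0.997, -0.003, 0.076], [-0.076, 0.0, 0.997], [-0.003, -1.0, 0.0]]
ft_force: [-0.3, -0.6, -1.8]
grip_width: 0.0208
time_s: 10.77
position: [0.5268, 0.1386, 0.1416]
tool_rot: [[0.999, -0.002, -0.041], [0.041, -0.0, 0.999], [-0.002, -1.0, 0.0]]
ft_force: [0.3, 0.1, -0.6]
grip_width: 0.0206
[0.5267731  0.13856494 0.14156281] 2.326762504674257
```

View pics/w11.png

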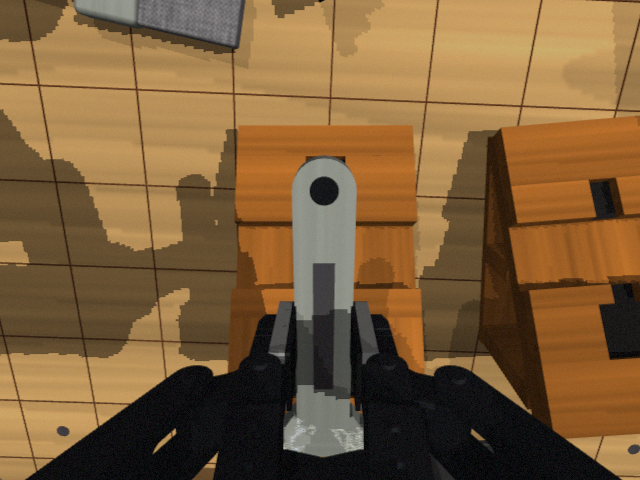

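Run:
```python
from h import *
c,I,D=load("w11");P=pts(c,D)
s=env.observe();R=s["tool_rot"];p=s["position"]
hsv=cv2.cvtColor(I,cv2.COLOR_RGB2HSV)
m=(hsv[...,0]<14)&(hsv[...,1]>150)&(hsv[...,2]>60)
n=np.array([-.5*np.cos(np.radians(2.5)),-.5*np.sin(np.radians(2.5)),.866]);d=n@np.array([.5471,.1397,.0724])
def onp(u,v):
    K,Rc,t=c;dd=Rc.T@np.linalg.solve(K,[u,v,1.]);o=-Rc.T@t
    return o+dd*((d-n@o)/(n@dd))
out=[]
for v in list(range(130,155,4))+list(range(160,215,6))+list(range(300,350,6)):
    u=np.where(m[v,200:450])[0]+200
    # contiguous from inside outward
    a,b=u.min(),u.max();A,B=onp(a-.5,v),onp(b+.5,v);M=(A+B)/2;T=R.T@(M-p)
    out.append((v,a,b,np.linalg.norm(A-B).round(4),M.round(4).tolist(),T[[0,2]].round(4).tolist()))
for o in out: print(o)
print([ (v,np.where(I[v,295:355].max(1)<60)[0][[0,-1]]+295) for v in (157,158,159,160) if (I[v,295:355].max(1)<60).any()])
for u in (325.5,): print(onp(u,156), R.T@(onp(u,156)-p))
```

```text
Traceback (most recent call last):
ValueError: zero-size array to reduction operation minimum which has no identity
```

Run:
```python
from h import *
c,I,D=load("w11")
s=env.observe();R=s["tool_rot"];p=s["position"]
g=I.astype(int);m=((g[...,0]-g[...,2])>75)&(g[...,0]<235)&(g[...,1]*1.0<g[...,0]*.62)
n=np.array([-.5*np.cos(np.radians(2.5)),-.5*np.sin(np.radians(2.5)),.866]);d=n@np.array([.5471,.1397,.0724])
def onp(u,v):
    K,Rc,t=c;dd=Rc.T@np.linalg.solve(K,[u,v,1.]);o=-Rc.T@t
    return o+dd*((d-n@o)/(n@dd))
for v in list(range(130,155,6))+list(range(160,215,8))+list(range(300,350,8)):
    u=np.where(m[v,200:450])[0]+200
    if len(u)<5: continue
    a,b=u.min(),u.max();A,B=onp(a-.5,v),onp(b+.5,v);M=(A+B)/2;T=R.T@(M-p)
    print(v,a,b,np.linalg.norm(A-B).round(4),M.round(4),T[[0,2]].round(4))
for v in (154,155,156,157,158): print(v,I[v,300:350:3].max(1))
M=onp(325.5,156);print(M, R.T@(M-p))
```

```text
130 239 411 0.1187 [0.4632 0.1365 0.0239] [-0.0641  0.0005]
136 238 412 0.1197 [0.467  0.1366 0.0261] [-0.0602  0.0005]
142 238 412 0.1194 [0.4708 0.1368 0.0283] [-0.0564  0.0005]
148 238 412 0.119 [0.4746 0.1369 0.0305] [-0.0526  0.0005]
154 238 413 0.1193 [0.4784 0.1374 0.0327] [-0.0489  0.0008]
160 236 413 0.1203 [0.4821 0.1369 0.0348] [-0.0451  0.0002]
168 236 413 0.1198 [0.4871 0.1371 0.0377] [-0.0402  0.0001]
176 236 413 0.1193 [0.492  0.1373 0.0405] [-0.0353  0.0001]
184 236 415 0.1201 [0.4968 0.1382 0.0434] [-0.0304  0.0008]
192 236 415 0.1197 [0.5016 0.1384 0.0461] [-0.0256  0.0008]
200 236 415 0.1192 [0.5064 0.1385 0.0489] [-0.0208  0.0008]
208 235 415 0.1194 [0.5112 0.1384 0.0516] [-0.016   0.0005]
300 232 420 0.1191 [0.5631 0.1411 0.0817] [0.036 0.001]
308 231 420 0.1193 [0.5674 0.141  0.0842] [0.0403 0.0007]
316 236 421 0.1163 [0.5716 0.143  0.0866] [0.0446 0.0026]
324 234 421 0.1171 [0.5759 0.1426 0.0891] [0.0488 0.002 ]
332 232 422 0.1186 [0.5801 0.1424 0.0915] [0.053  0.0016]
340 230 422 0.1193 [0.5843 0.142  0.0939] [0.0572 0.001 ]
348 229 423 0.1201 [0.5885 0.1421 0.0963] [0.0613 0.001 ]
154 [167 163 161 163 161 162 164 160 163 163 164 163 161 165 160 163 165]
155 [164 163 163 166 164 161 146 129 111 137 154 164 161 163 163 163 163]
156 [172 171 100  97  95  93  84  81  82  89  97  95  92  96  94 131 169]
157 [172 172  88  67  68  68  70  74  78  81  83  80  75  74  71 119 168]
158 [173 171  91  73  64  70  79 109 122 102  91  83  82  71  53 121 172]
[0.47960269 0.13751085 0.03341123] [-0.04761638  0.10881638  0.00086958]
```

The tray centreline and the spanner axis agree within about 0.5 mm and 0.4°. I'll trim slightly and lower until the jaw tip meets the pocket floor, expected at TCP z≈0.075.

```bash
python3 -m pendant '[[[0,0.015,-0.4],0.06,0],[[0,0,-0.6],0,0],[[0,0,-0.6],0,0],[[0,0,-0.3],0,0],[[0,0,-0.1],0,0],[[0,0,0],0,0],[[0,0,0],0,0]]' 30
python3 - <<'E'
from h import *
shot("scene","s12");shot("wrist","w12")
c,I,D=load("s12");cv2.imwrite("pics/s12c.png",cv2.resize(I[200:360,330:550],None,fx=3.6,fy=3.6,interpolation=2)[:,:,::-1])
E
```

```text
time_s: 11.4
position: [0.5277, 0.1391, 0.0829]
tool_rot: [[0.999, 0.002, -0.048], [0.048, 0.0, 0.999], [0.002, -1.0, -0.0]]
ft_force: [0.0, 0.2, -2.7]
grip_width: 0.0203
```

View pics/s12c.png

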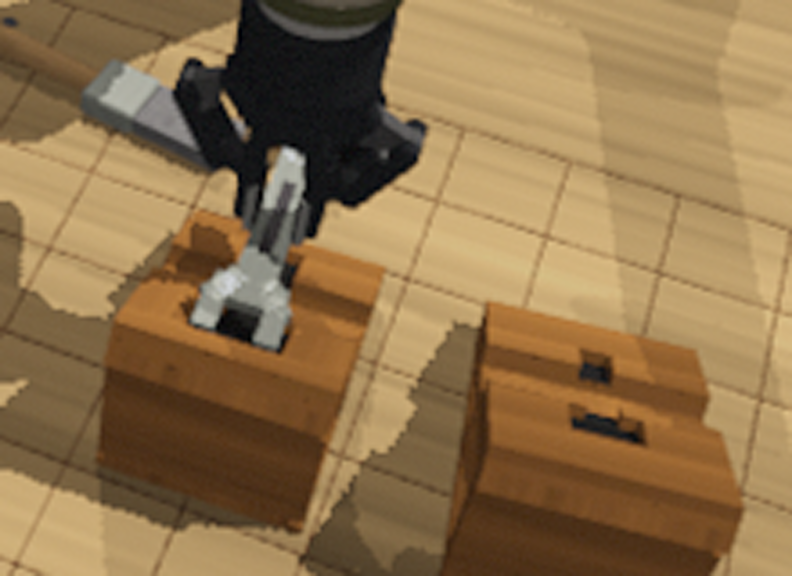

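The jaw tip hovers just over the pocket, centred between its sides. Lowering to touch.

```bash
python3 -m pendant '[[[-0.04,0,-0.1],0,0],[[0,0,-0.1],0,0],[[0,0,0],0,0],[[0,0,0],0,0]]'; python3 -m pendant '[[[0,0,-0.1],0,0],[[0,0,0],0,0],[[0,0,0],0,0]]'
```

```text
time_s: 11.83
position: [0.5258, 0.1391, 0.0758]
tool_rot: [[0.999, -0.0, -0.049], [0.049, -0.0, 0.999], [-0.0, -1.0, -0.0]]
ft_force: [-0.5, -0.5, -1.6]
grip_width: 0.0204
time_s: 12.08
position: [0.526, 0.1391, 0.0732]
tool_rot: [[0.999, 0.0, -0.049], [0.049, -0.0, 0.999], [0.0, -1.0, -0.0]]
ft_force: [-2.5, -0.2, 1.8]
grip_width: 0.0207
```

Contact came at the predicted height. Now I'll swing the spanner down about its jaw tip so it pivots in the pads: three legs, checking between them.

```bash
python3 -m pendant '[[[0.025,0.002,-0.1],0,0],[[0.025,0.002,-0.1],0,0],[[0.025,0.002,-0.1],0,0],[[0.025,0.002,-0.1],0,0],[[0,0,0],0,0],[[0,0,0],0,0]]'
python3 - <<'E'
from h import *
shot("scene","s13");shot("wrist","w13")
c,I,D=load("s13");cv2.imwrite("pics/s13c.png",cv2.resize(I[220:340,340:450],None,fx=5,fy=5,interpolation=2)[:,:,::-1])
E
```

```text
time_s: 12.58
position: [0.5282, 0.1394, 0.0606]
tool_rot: [[0.999, -0.002, -0.049], [0.049, -0.0, 0.999], [-0.002, -1.0, 0.0]]
ft_force: [-4.1, -0.2, 0.6]
grip_width: 0.0203
```

View pics/s13c.png

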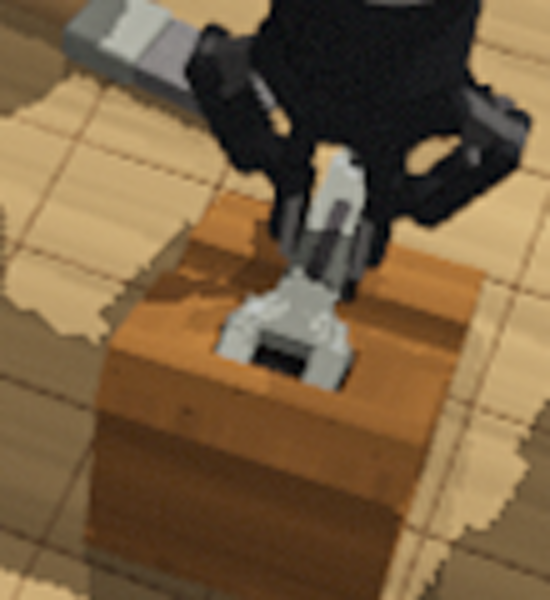

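View pics/w13.png

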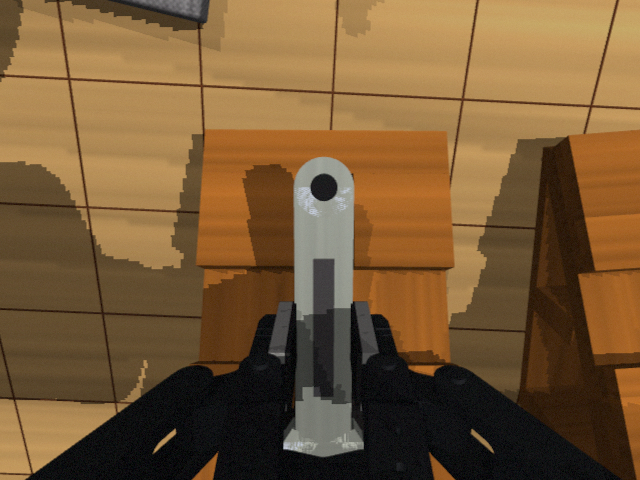

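The spanner is pivoting as wanted: tip in the pocket, tail coming down. A slight push of −4 N in x suggests the tip is near the upper end wall, so I'll advance a bit less on the next leg.

```bash
python3 -m pendant '[[[0.025,0.002,-0.11],0,0],[[0.03,0.002,-0.11],0,0],[[0.03,0.002,-0.11],0,0],[[0.035,0.002,-0.11],0,0],[[0,0,0],0,0],[[0,0,0],0,0]]'
python3 - <<'E'
from h import *
shot("scene","s14");shot("wrist","w14")
c,I,D=load("s14");cv2.imwrite("pics/s14c.png",cv2.resize(I[220:340,340:450],None,fx=5,fy=5,interpolation=2)[:,:,::-1])
E
```

```text
time_s: 13.18
position: [0.5326, 0.1395, 0.0476]
tool_rot: [[0.999, -0.0, -0.049], [0.049, -0.0, 0.999], [-0.0, -1.0, -0.0]]
ft_force: [-3.8, -0.8, -0.1]
grip_width: 0.0204
```

View pics/s14c.png

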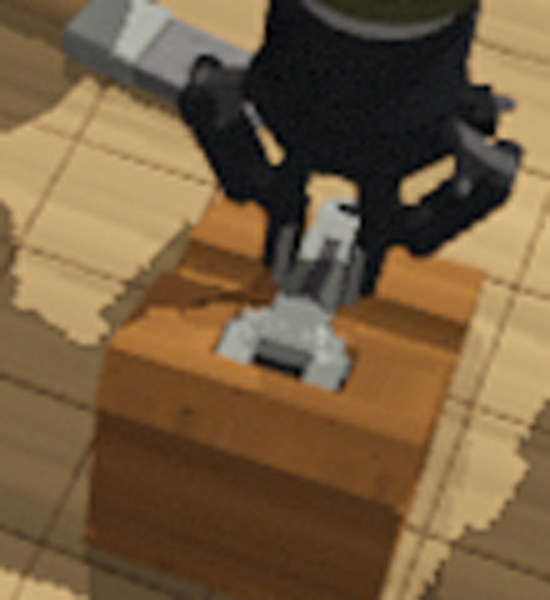

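View pics/w14.png

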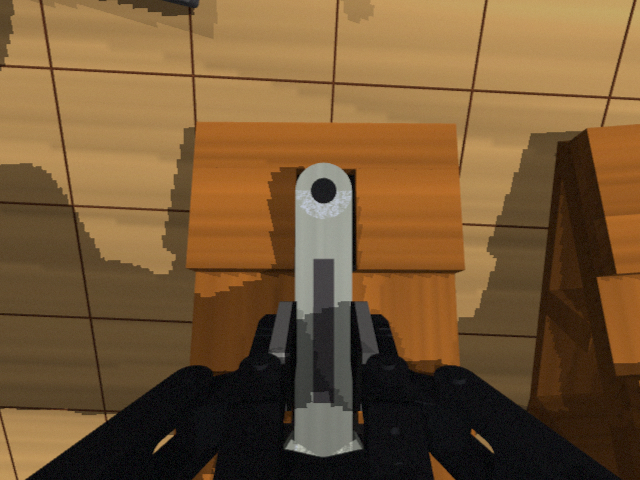

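```bash
cat > al.py <<'E'
from h import *
import sys
c,I,D=load(sys.argv[1]);v0,v1=int(sys.argv[2]),int(sys.argv[3])
s=env.observe();R=s["tool_rot"];p=s["position"]
n=np.array([-.5*np.cos(np.radians(2.5)),-.5*np.sin(np.radians(2.5)),.866]);d=n@np.array([.5471,.1397,.0724])
def onp(u,v):
    K,Rc,t=c;dd=Rc.T@np.linalg.solve(K,[u,v,1.]);o=-Rc.T@t
    return o+dd*((d-n@o)/(n@dd))
g=I.astype(int);m=(((g[...,0]-g[...,2])>60)&(g[...,1]<g[...,0]*.62)).astype(np.uint8)
m=cv2.morphologyEx(m,cv2.MORPH_OPEN,np.ones((3,3)))
X=[];Z=[]
for v in range(v0,v1,6):
    u=np.where(m[v,150:500])[0]+150;a,b=u.min(),u.max();A,B=onp(a-.5,v),onp(b+.5,v);M=(A+B)/2;T=R.T@(M-p);X.append(T[0]);Z.append(T[2])
    print(v,a,b,np.linalg.norm(A-B).round(4),M.round(4),T[[0,2]].round(4))
k=np.polyfit(X,Z,1);print("z at grip",k[1],"yaw diff deg",np.degrees(k[0]),"yaw tool",np.degrees(np.arctan2(R[1,0],R[0,0])))
E
python3 al.py w14 130 266
```

```text
130 195 455 0.1202 [0.4633 0.1364 0.024 ] [-0.0694  0.0002]
136 196 455 0.1194 [0.4659 0.1367 0.0255] [-0.0668  0.0004]
142 195 452 0.1181 [0.4685 0.1359 0.0269] [-0.0642 -0.0005]
148 195 456 0.1196 [0.471  0.137  0.0284] [-0.0617  0.0004]
154 194 456 0.1197 [0.4735 0.1369 0.0299] [-0.0592  0.0002]
160 194 456 0.1193 [0.476  0.137  0.0313] [-0.0567  0.0002]
166 194 458 0.1198 [0.4785 0.1376 0.0328] [-0.0542  0.0007]
172 193 459 0.1204 [0.4809 0.1377 0.0342] [-0.0517  0.0007]
178 193 458 0.1196 [0.4834 0.1376 0.0356] [-0.0492  0.0004]
184 192 458 0.1196 [0.4859 0.1375 0.037 ] [-0.0468  0.0002]
190 192 458 0.1193 [0.4883 0.1376 0.0384] [-0.0444  0.0002]
196 192 459 0.1194 [0.4907 0.1379 0.0398] [-0.0419  0.0004]
202 191 459 0.1195 [0.4931 0.1378 0.0412] [-0.0395  0.0002]
208 191 460 0.1195 [0.4955 0.1382 0.0426] [-0.0371  0.0004]
214 190 460 0.1196 [0.4979 0.1381 0.044 ] [-0.0348  0.0002]
220 190 460 0.1193 [0.5002 0.1382 0.0453] [-0.0324  0.0002]
226 190 461 0.1194 [0.5026 0.1385 0.0467] [-0.0301  0.0004]
232 190 461 0.119 [0.5049 0.1386 0.048 ] [-0.0277  0.0004]
238 189 461 0.1191 [0.5072 0.1385 0.0494] [-0.0254  0.0002]
244 188 462 0.1196 [0.5095 0.1386 0.0507] [-0.0231  0.0002]
250 188 462 0.1193 [0.5118 0.1387 0.052 ] [-0.0208  0.0002]
256 187 462 0.1193 [0.5141 0.1386 0.0533] [-0.0185 -0.    ]
262 187 463 0.1194 [0.5163 0.139  0.0546] [-0.0163  0.0002]
z at grip 0.00021564062889432533 yaw diff deg -0.06563796852063583 yaw tool 2.800526678845289
```

The spanner and tray are aligned within 0.3 mm and 0.1°. Final leg down.

```bash
python3 -m pendant '[[[0.04,0.002,-0.11],0,0],[[0.045,0.002,-0.11],0,0],[[0.045,0.002,-0.1],0,0],[[0.045,0.002,-0.09],0,0],[[0,0,0],0,0],[[0,0,0],0,0]]'
python3 - <<'E'
from h import *
shot("scene","s15");shot("wrist","w15")
c,I,D=load("s15");cv2.imwrite("pics/s15c.png",cv2.resize(I[220:340,340:450],None,fx=5,fy=5,interpolation=2)[:,:,::-1])
E
```

```text
time_s: 13.78
position: [0.5377, 0.1398, 0.0353]
tool_rot: [[0.999, -0.0, -0.049], [0.049, -0.0, 0.999], [-0.0, -1.0, -0.0]]
ft_force: [-4.9, -0.6, 3.0]
grip_width: 0.0205
```

View pics/s15c.png

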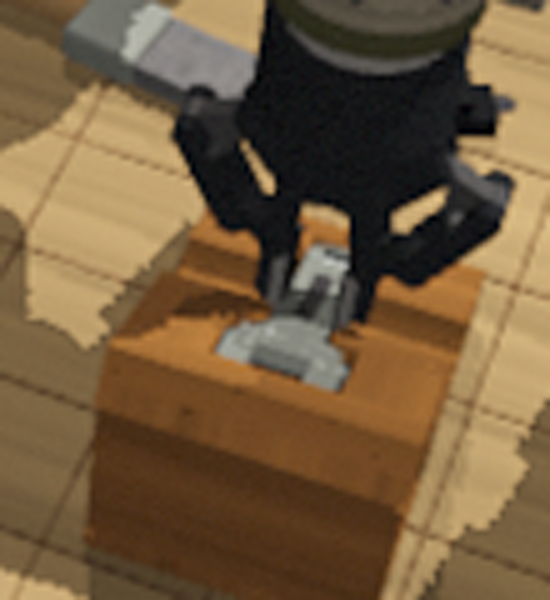

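View pics/w15.png

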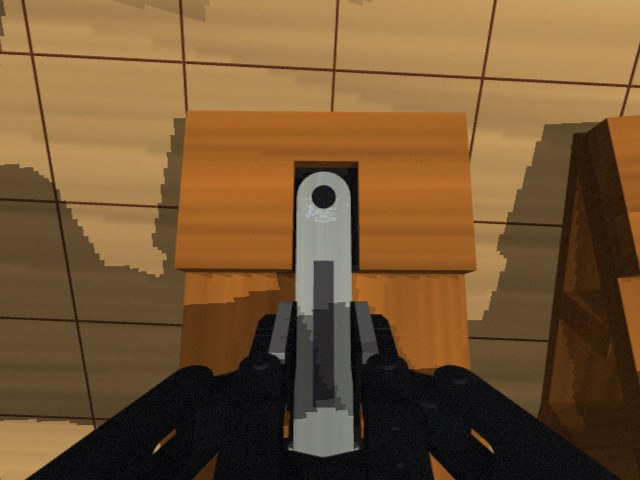

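The tail is inside the slot (294–358 px wide at v≈165, spanner centred on it), with a gap at the tail end. I'll go the last 1–2 mm.

```bash
python3 -m pendant '[[[0.02,0,-0.03],0,0],[[0.01,0,-0.03],0,0],[[0,0,0],0,0],[[0,0,0],0,0]]'
cat > fl.py <<'E'
from h import *
import sys
c,I,D=shot("wrist",sys.argv[1]);P=pts(c,D)
n=np.array([-.5*np.cos(np.radians(2.5)),-.5*np.sin(np.radians(2.5)),.866]);o=np.array([.5491,.1400,.069])
ax=np.array([.866*np.cos(np.radians(2.5)),.866*np.sin(np.radians(2.5)),.5])
g=I.astype(int);sp=(abs(g[...,0]-g[...,2])<28)&(g.max(2)>120)
Q=(P-o);x=Q@ax;z=Q@n
y=Q@np.cross(n,ax)
print("world of mid")
for lo in range(-80,80,8):
    k=sp&(x>lo*1e-3)&(x<(lo+8)*1e-3)&(abs(y)<.026)&(abs(z)<.03)
    if k.sum()>15: print("spanner x",lo+4,"height over recess mid mm",round(np.median(z[k])*1e3,2),k.sum(),"y",round(np.mean(y[k])*1e3,1))
f=(g[...,0]-g[...,2]>60)&(x<-.04)&(x>-.09)&(abs(y)<.055)&(abs(y)>.02)&(abs(z)<.02)
print("face",np.median(z[f])*1e3)
f=(g[...,0]-g[...,2]>60)&(x>.02)&(x<.09)&(abs(y)<.055)&(abs(y)>.03)&(abs(z)<.02)
if f.sum()>50: print("face hi",np.median(z[f])*1e3)
E
python3 fl.py w16
```

```text
time_s: 14.22
position: [0.5377, 0.1398, 0.0352]
tool_rot: [[0.999, -0.001, -0.049], [0.049, -0.0, 0.999], [-0.001, -1.0, -0.0]]
ft_force: [-13.8, -0.6, 20.9]
grip_width: 0.0203
world of mid
spanner x -76 height over recess mid mm 4.06 57 y -0.4
spanner x -68 height over recess mid mm 4.12 649 y -0.5
spanner x -60 height over recess mid mm 4.06 684 y -0.5
spanner x -52 height over recess mid mm 4.07 1031 y -0.4
spanner x -44 height over recess mid mm 4.05 1053 y -0.3
spanner x -36 height over recess mid mm 4.07 870 y -0.4
spanner x -28 height over recess mid mm 4.09 695 y -0.6
spanner x -20 height over recess mid mm 4.02 546 y -2.0
spanner x -12 height over recess mid mm 4.01 45 y -7.3
spanner x 20 height over recess mid mm 4.05 565 y 1.5
spanner x 28 height over recess mid mm 4.03 1368 y -0.0
spanner x 36 height over recess mid mm 4.02 457 y 0.0
face 4.072457924211428
face hi 3.9886515043942694
```

Flush: the spanner's top is within 0.1 mm of the tray face along its whole length, and it resists with 21 N. I'll ease the load, then open.

```bash
python3 -m pendant '[[[-0.01,0,0.04],0,0],[[0,0,0],0,0],[[0,0,0],0,0.3],[[0,0,0],0,0.45],[[0,0,0],0,0.45],[[0,0,0],0,0.45],[[0,0,0],0,0.45]]'
python3 fl.py w17
python3 -m pendant '[[[0,0,0.2],0,0.45],[[0,0,0.5],0,0.45],[[0,0,0.8],0,0.45],[[0,0,1],0,0.45],[[0,0,0],0,0.3],[[0,0,0],0,0]]'
python3 fl.py w18
python3 - <<'E'
from h import *
shot("scene","s18")
c,I,D=load("s18");cv2.imwrite("pics/s18c.png",cv2.resize(I[220:340,340:450],None,fx=5,fy=5,interpolation=2)[:,:,::-1])
E
```

```text
time_s: 14.85
position: [0.5386, 0.1398, 0.0347]
tool_rot: [[0.999, 0.0, -0.049], [0.049, 0.0, 0.999], [0.0, -1.0, 0.0]]
ft_force: [0.4, 0.5, -0.6]
grip_width: 0.0383
world of mid
spanner x -76 height over recess mid mm 4.06 470 y -0.2
spanner x -68 height over recess mid mm 4.07 564 y -0.2
spanner x -60 height over recess mid mm 4.09 944 y -0.3
spanner x -52 height over recess mid mm 4.07 1037 y -0.3
spanner x -44 height over recess mid mm 4.08 1024 y -0.2
spanner x -36 height over recess mid mm 4.08 702 y -0.2
spanner x -28 height over recess mid mm 4.09 727 y -0.3
spanner x -20 height over recess mid mm 4.05 738 y -0.6
spanner x -12 height over recess mid mm 4.12 208 y -6.8
spanner x 20 height over recess mid mm 4.07 378 y 4.0
spanner x 28 height over recess mid mm 4.06 1472 y 0.3
spanner x 36 height over recess mid mm 3.97 615 y -0.1
face 4.076035187762365
face hi 4.02010630637609
time_s: 15.4
position: [0.5392, 0.1399, 0.1116]
tool_rot: [[0.999, 0.004, -0.049], [0.049, 0.0, 0.999], [0.004, -1.0, -0.0]]
ft_force: [-0.3, -0.3, -1.1]
grip_width: 0.0151
world of mid
spanner x -76 he
[... 272 characters left out ...]
 -36 height over recess mid mm 4.11 321 y -0.1
spanner x -28 height over recess mid mm 3.95 340 y -0.7
spanner x -20 height over recess mid mm 4.02 334 y -0.4
spanner x -12 height over recess mid mm 4.04 343 y -0.6
spanner x -4 height over recess mid mm 4.08 345 y -0.3
spanner x 4 height over recess mid mm 4.07 373 y -0.5
spanner x 12 height over recess mid mm 4.01 404 y -0.0
spanner x 20 height over recess mid mm 4.0 570 y -0.0
spanner x 28 height over recess mid mm 4.01 553 y -0.2
spanner x 36 height over recess mid mm 4.0 552 y -0.2
spanner x 44 height over recess mid mm 3.98 598 y -0.0
spanner x 52 height over recess mid mm 4.13 106 y -0.2
face 4.105680486637634
face hi 4.067993777279516
```

View pics/w18.png

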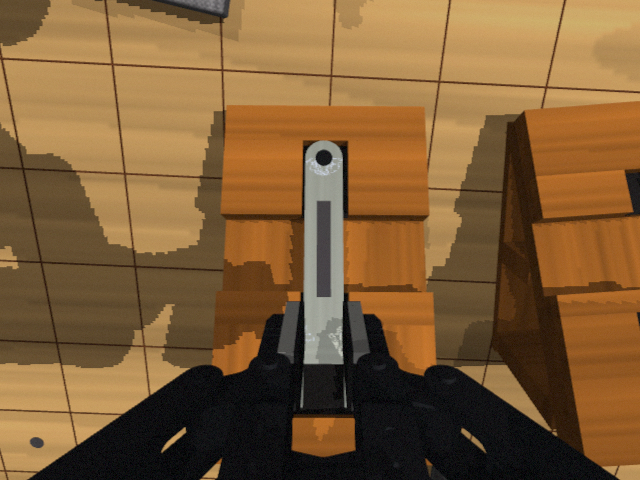

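View pics/s18c.png

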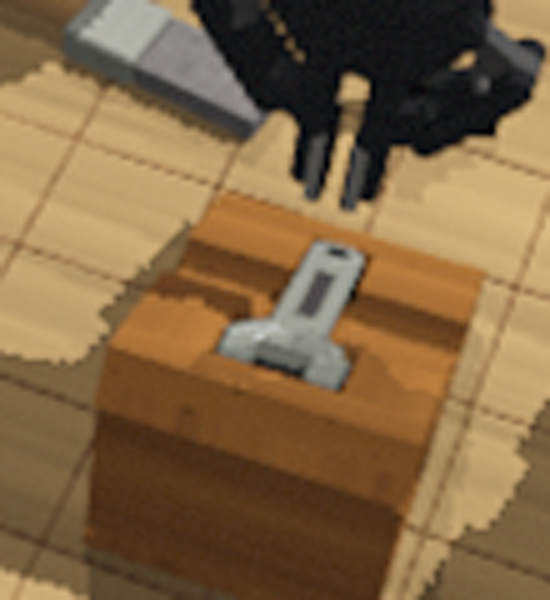

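It's home: flush along its full length, in the larger recess, jaw end up. I'll withdraw and do a last overall check.

```bash
python3 -m pendant '[[[-0.2,0,0.8],0,0.3],[[-0.3,0,1],0,0.3],[[-0.5,0,1],0,0.3],[[-0.8,0,1],0,0.3],[[-0.9,0,0.8],0,0.3],[[-0.9,0,0.3],0,0.3],[[-0.6,0,0],0,0.3],[[0,0,0],0,0.3],[[0,0,0],0,0.3]]'
python3 - <<'E'
from h import *
shot("scene","s19");shot("top","t19")
for a,b in (("t0","t19"),):
    c,I,D=load(a);_,J,D2=load(b)
    g=lambda I:I.astype(int)
    for n,(x0,y0,x1,y1,f) in dict(nut=(425,195,455,222,lambda g:(g[...,0]>150)&(g[...,2]<90)&(g[...,1]>110)),plate=(395,170,500,235,lambda g:(g[...,0]<120)&(g[...,0]-g[...,2]>25)&(g[...,1]<60)),blkA=(415,140,455,168,lambda g:g.max(2)<50),blkB=(225,315,262,345,lambda g:g.max(2)<50)).items():
        r=[]
        for im in (I,J):
            m=f(g(im)[y0:y1,x0:x1]);v,u=np.where(m);r.append((len(u),round(u.mean()+x0,1),round(v.mean()+y0,1)))
        print(n,r)
E
```

```text
time_s: 16.25
position: [0.4119, 0.1399, 0.2564]
tool_rot: [[0.999, -0.001, -0.049], [0.049, -0.0, 0.999], [-0.001, -1.0, -0.0]]
ft_force: [0.3, -0.8, -0.7]
grip_width: 0.0258
nut [(104, np.float64(439.1), np.float64(207.0)), (111, np.float64(437.8), np.float64(207.4))]
plate [(2029, np.float64(433.6), np.float64(202.2)), (1844, np.float64(432.5), np.float64(202.5))]
blkA [(266, np.float64(434.5), np.float64(153.6)), (262, np.float64(434.5), np.float64(153.6))]
blkB [(287, np.float64(242.9), np.float64(329.0)), (393, np.float64(240.3), np.float64(325.3))]
```

View pics/s19.png

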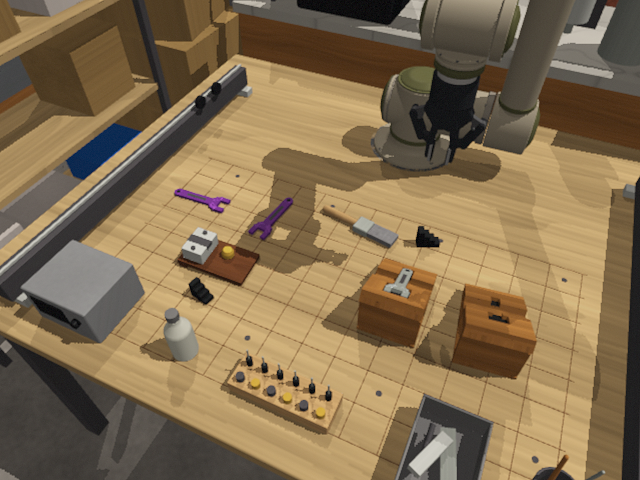

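View pics/t19.png

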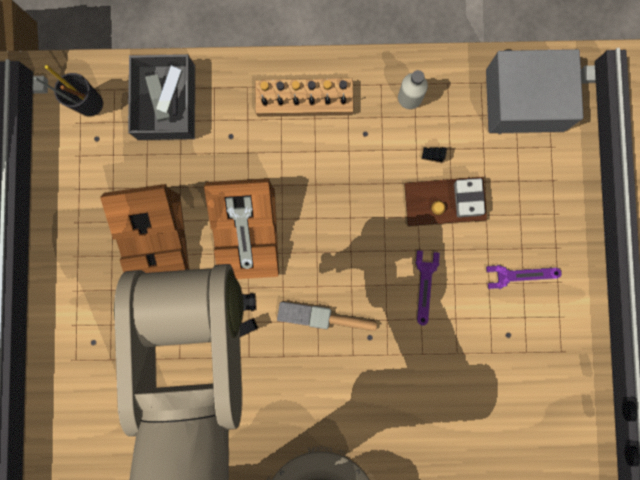

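Run:
```python
from h import *
print(env.close_job(),env.observe()["time_s"])
```

```text
the job is handed in; nothing more can be done
the job is handed in; nothing more can be done
```

The spanner is out from under the plate and home in the larger recess, jaw end towards the high side. I pressed it in with about 21 N, then let go. I handed the job in at about 16.4 s of the 54 s allowed. `close_job` reports no verdict.

**How it went:**
- **Grasp:** The first grasp closed on air just above the handle. The cameras showed the fingertips about 27 mm behind the nominal tool point. Nothing was disturbed, and the second try, lower down, held.
- **Pull:** I drew the spanner straight out by about 70 mm. The wrist force stayed low.
- **Placing:** I put the jaw tip in the pocket first. The spanner then pivoted in the pads as the tail came down into the slot.

**Last checks:**
- **Spanner:** After release, wrist depth put its top within about 0.15 mm of the tray face wherever it could be seen (nearly the whole length), and it was centred to about 0.5 mm.
- **Plate and nut:** In the top view both read about 1 px (roughly 2–3 mm) nearer the near end. I take that as the expected 8 mm drop and tilt, not a slide, but I did not measure the two separately.
- **Step block A:** It reads the same as at the start.
- **Step block B:** Its numeric check failed because the arm hid part of it in the top view. By eye in the scene view it looked unmoved, as did the brush and the look-alike spanners.

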